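Wipe a lift-out tile mould clean

ROBOT

A 6-joint arm with a two-finger parallel gripper is mounted at the origin on a cart in front of the work surface, level with it; the furniture and walls round the work are solid. World frame = base frame: x ahead of the robot, y to its left, z up, the work surface at z = 0. Lengths are in m, angles in degrees, forces in N, time in s.
With the tool pointing down it reaches from about 0.375 to 0.9 m from the base axis. Payload 3.1 kg.
Tool frame: the origin (TCP) lies between the finger pads; the fingertips stand 11 mm ahead of it and the grasp point (between the pads) lies 8 mm behind it; z points along the fingers, y is the direction in which the jaws open and shut (so a half turn about z gives the same grasp; the last joint's range is limited). The gripper opens to 87 mm and grips with 3 to 60 N. Pads are 19 mm wide; open, the fingers measure 117 mm over their backs; the gripper's body (75 mm by 190 mm) begins 51 mm behind the grasp point.
Start: joints at [-80.816, 30.224, 82.088, -0, 67.689, -10.227], TCP at [0.208, -0.589, 0.234] pointing down, gripper open.
Joint ranges: [-176.69, 176.69], [-43.24, 126.21], [12.49, 139.97], [-82, 262], [0, 151.66], [-163.58, 163.58]. Speed limits (degrees/s): [159.86, 159.86, 180, 180, 180, 180].

INTERFACE

Orientations are given as a 3x3 rotation matrix whose columns are the frame's x, y, z axes.
In Python, from rig import bot, vision gives the robot as it stands. The module is installed in compiled form; this text tells all that it offers.
- The arm moves only by the tool jog_arm, never from a script. Its argument "rows" is a list of rows, each an object with "dp": the shift along the tool's x, y, z in mm, a list of three; "turn": the turn, a rotation vector about the tool's x, y, z in degrees, a list of three; "grip": the opening, from 0 (shut) to 1 (fully open). A call has 1 to 10 rows; each row is the pose to reach, as a shift and turn from the pose commanded when the call began, along the tool's axes at that moment; what a row does not reach only later rows make up. A row lasts 1/10 s, in which the tool goes at most 50 mm and 8.59 degrees, less where a joint would pass 70% of its speed; a pose out of reach is approached as far as the arm can. A call with a gripper value outside its range is refused whole. The fingers move at their own pace and stop on an object; the grip force is fixed at half the most. Time passes only in rows, so rows that repeat a pose let the fingers close. It gives the time, the measured TCP pose, the force and the opening at its end, in the units of the state.
- bot.read_state(): the state, without advancing time (a new reading comes with each control period).
- vision.capture(name): name is "side" or "top" or "wrist"; returns (picture, depth): 384x512x3 uint8, red, green, blue; 384x512 float32, m along the optical axis (not along the pixel's ray), 0 where there is no reading.
- vision.camera_info(name): a dict with "vertical_fov" (degrees; the focal length in pixels is half the picture's height over the tangent of half this angle, whatever the lens; pixels are square), "cx", "cy" (the principal point, pixels), "position" and "rotation" of the camera in the world. Camera axes: x right, y down, z forward; pixel columns grow to the right and rows downward; lengths in m; the calibration is good to about 2 mm. A picture is of the moment at which its call begins: read the wrist's pose just before it. camera_info takes no time and is no camera call; for the wrist camera it gives the pose at the moment of the call.
- bot.hand_in(): hands the job in, once; it reports no verdict.
The state is a dict: "time_s": time; "joint_positions": joint angles; "qvel": joint speeds; "tau": joint torques, N m; "position": TCP position; "tcp_rot": TCP orientation; "force": force on the tool from outside, world axes, zero at the start; "moment": the same for the moment, N m; "opening": opening from 0.0 (shut) to 1.0 (fully open).
Only numpy, scipy, OpenCV 4.12 (cv2) and the standard library are available. Lean on these libraries where they do the work, as an engineer would, in place of code of your own. Each camera call takes 0.05 s, during which the arm holds its last target.

TASK

Press the tile mould's red lever all the way down so that its plate comes up out of the frame, then take the red rib from the wooden rack, set its straight edge on the plate behind the flakes of dry clay, at the lever end, and wipe all five into the blue trimmings tray, keeping the edge pressed lightly on the plate right along each stroke. Feel for the plate: how high it comes up depends on the tile thickness set last, and it must not be leaned on hard. Leave the lever down, keep the fingers off the flakes, put the red rib back standing in its empty slot and leave the blue rib alone.

Things in the scene. Friction and masses are not known exactly. Their poses are not given: they have to be found in the camera images.
- mould: Bench tile mould, fixed (place and yaw vary). Origin on the table under the centre of its well; z up. Plywood base, aluminium frame 156 (x) by 133 mm (y), top at z = 50 mm. In the well a steel plate 110 (x) by 108 mm (y). Steel side rails at x = +-60 to +-66 mm, y = -60 to +73 mm, stand 13 mm above the frame's top. Tray at the -y end, lever at the +y end.
- well_top (a point): Middle of the well, level with the frame's top, axes as the mould's. The plate starts 6 to 14 mm below this. Lever down, it stands 1 to 9 mm above it: a hidden thickness setting, so feel for it. It floats on stiff springs: gives from about 3 N, then 1 mm per 15 N, 3 mm at most. More than 22 N between rib and mould is too hard.
- tray_floor (a point): Middle of the blue trimmings tray's floor, 18 mm above the table; inner size 138 mm (mould x) by 100 mm (mould y), rim at 43 mm. At this end the frame (mould y = -55 to -60 mm) is only 5 mm thick; flakes pushed over it slide down a steel apron into the tray.
- lift_lever (a joint): Red-handled lift lever at the mould's +y end, rad: 0 = up (plate down), 0.75 = fully down (plate up). Hinge along the mould's x at own y = 86 mm, 42 mm above the table; the handle's centre is 105 mm from it, 0.6 rad above level at 0, 0.15 rad below level at 0.75. Takes about 6 N at the handle, stays where left.
- lever_grip (a point): Centre of the lever's red cross-bar handle, a round bar 19 mm thick and 70 mm long along the mould's own x.
- rib_red: Red potter's rib, flat, 61 (own x) by 102 (own y) by 8 mm (own z 0 to 8), 25 g; origin at the centre of one flat face. Stands in a rack slot, own x up. Straight wiping edge below, at x = -31 mm, 66 mm long; outline widens to 82 mm at 3 mm and 102 mm at 17 mm above it. Upper edge rounded, at x = +31 mm in the middle: pinch it there across the thickness.
- rib_blue: Blue rib of the same size standing in the other slot (which rib stands in which slot varies). Not to be moved.
- rib_rack: Fixed pale wooden rack, 104 (x) by 132 (y) by 30 mm high; place and yaw vary. Origin on the table under its centre. Two slots along its x at own y = +36 and -36 mm, open at both ends, 10 mm wide (18 mm at the bevelled mouth), floor at z = 7 mm. Ribs stand in them, leaning a little, with their thickness along the rack's y, origin at rack z = 38 mm.
- flake_0: Pale irregular flake of dry clay, about 25 x 18 mm and 5 to 7 mm thick, 10 g, lying loose on the mould's plate; origin at its middle (mid-thickness).
- flake_1: Pale irregular flake of dry clay, about 25 x 18 mm and 5 to 7 mm thick, 10 g, lying loose on the mould's plate; origin at its middle (mid-thickness).
- flake_2: Pale irregular flake of dry clay, about 25 x 18 mm and 5 to 7 mm thick, 10 g, lying loose on the mould's plate; origin at its middle (mid-thickness).
- flake_3: Pale irregular flake of dry clay, about 25 x 18 mm and 5 to 7 mm thick, 10 g, lying loose on the mould's plate; origin at its middle (mid-thickness).
- flake_4: Pale irregular flake of dry clay, about 25 x 18 mm and 5 to 7 mm thick, 10 g, lying loose on the mould's plate; origin at its middle (mid-thickness).

How it is judged (in metres and radians):
On the way, in this order (a step that is already met when the one before it is completed fails the run):
1. the lever is pressed fully down, so the plate is up (value of joint lift_lever above 0.7 rad), for 0.2 s.
2. the red rib, upright, bears on the lever half of the raised plate with its straight edge (contact force between rib_red and mould above 1 N and x of rib_red in the frame of mould between -0.045 and 0.045 m and y of rib_red in the frame of mould between -0.002 and 0.062 m and z of rib_red in the frame of mould below 0.097 m and angle between rib_red's own x axis and vertical below 0.8 rad), for 0.1 s.
3. wiping on, the rib still bears on the tray half of the plate (contact force between rib_red and mould above 0.5 N and x of rib_red in the frame of mould between -0.045 and 0.045 m and y of rib_red in the frame of mould between -0.062 and -0.01 m and z of rib_red in the frame of mould below 0.097 m and angle between rib_red's own x axis and vertical below 0.8 rad), for 0.05 s.
4. all five flakes lie in the trimmings tray (z of each of flake_0, flake_1, flake_2, flake_3, flake_4 in the frame of mould below 0.042 m and y of flake_0 in the frame of mould between -0.163 and -0.058 m and x of flake_0 in the frame of mould between -0.071 and 0.071 m and y of flake_1 in the frame of mould between -0.163 and -0.058 m and x of flake_1 in the frame of mould between -0.071 and 0.071 m and y of flake_2 in the frame of mould between -0.163 and -0.058 m and x of flake_2 in the frame of mould between -0.071 and 0.071 m and y of flake_3 in the frame of mould between -0.163 and -0.058 m and x of flake_3 in the frame of mould between -0.071 and 0.071 m and y of flake_4 in the frame of mould between -0.163 and -0.058 m and x of flake_4 in the frame of mould between -0.071 and 0.071 m), for 0.2 s.
At the end, for the whole second after the job is handed in: All five flakes lie in the trimmings tray at rest (within its walls and below its rim); the red rib stands at rest in its rack slot, upright to 0.3 rad, down on the slot's floor to within 6 mm and within 25 mm of the slot's middle; the lever is still down (above 0.65 rad) (all of step 4 and x of rib_red in the frame of rib_rack between -0.025 and 0.025 m and z of rib_red in the frame of rib_rack between 0.03 and 0.043 m and y of rib_red in the frame of rib_rack between -0.055 and 0.055 m and angle between rib_red's own x axis and vertical below 0.3 rad and value of joint lift_lever above 0.65 rad and linear speed of each of rib_red, flake_0, flake_1, flake_2, flake_3, flake_4 below 0.02 m/s); the robot touches nothing.
It fails at once if the red rib is pressed against the mould or its plate with more than 22 N (contact force between rib_red and mould above 22 N).
It fails at once if a flake is handled with the fingers (contact force between the fingers and flake_0 above 0.5 N or contact force between the fingers and flake_1 above 0.5 N or contact force between the fingers and flake_2 above 0.5 N or contact force between the fingers and flake_3 above 0.5 N or contact force between the fingers and flake_4 above 0.5 N).
It fails at once if the blue rib is moved more than 15 mm (distance of rib_blue from where it was at the start of the episode above 0.015 m).
It also fails if it takes over 58 s, if anything falls off the work surface, if the arm or the gripper's body presses on something with over 40 N, if the wrist force passes 120 N, or if a joint passes its speed limit or range.

## Working session

There is one attempt and no reset: what is moved stays moved. The work goes in short steps, Python scripts to look and compute and a tool call to move; the robot and the scene stay as the last step left them, time stands still between calls to the robot, and variables do not carry over. Pictures are saved under pics/ and viewed, and the job is handed in when it is done.

Besides the shell and the picture viewer there is one more tool, called as a command line: name --argument value ..., lists and objects as JSON in quotes. jog_arm: Moves the arm, as the interface text tells. Its arguments: {"type":"object","properties":{"rows":{"type":"array"}},"required":["rows"]}

```bash
ls; mkdir -p pics
cat > h.py <<'E'
import numpy as np,cv2
from rig import bot,vision
def snap(n,fn):
    ci=vision.camera_info(n); p,d=vision.capture(n)
    cv2.imwrite('pics/'+fn+'.png',cv2.resize(p[:,:,::-1],None,fx=1.5,fy=1.5))
    np.savez('pics/'+fn+'.npz',p=p,d=d,pos=ci['position'],R=ci['rotation'],cx=ci['cx'],cy=ci['cy'],f=192/np.tan(np.radians(ci['vertical_fov']/2)))
    return ci
def load(fn): return np.load('pics/'+fn+'.npz')
def pts(z):
    v,u=np.mgrid[:384,:512]; d=z['d']
    c=np.stack([(u-z['cx'])/z['f']*d,(v-z['cy'])/z['f']*d,d],-1)
    return c@z['R'].T+z['pos']
def ray(z,u,v,h):
    r=z['R']@np.array([(u-z['cx'])/z['f'],(v-z['cy'])/z['f'],1]); t=(h-z['pos'][2])/r[2]; return z['pos']+t*r
E
python3 - <<'E'
from h import *
for n in ['top','side']: print(n,snap(n,n+'0'))
print(bot.read_state())
E
```

```text
pics
top {'vertical_fov': 55.07175231578324, 'cx': 255.68544877786692, 'cy': 194.18722442329943, 'position': array([ 0.374374  , -0.10436968,  0.93431956]), 'rotation': array([[-0.0253485 , -0.98117111,  0.19146986],
       [-0.99924006,  0.0305414 ,  0.02421842],
       [-0.02961017, -0.19071046, -0.98119965]])}
side {'vertical_fov': 48.31489348438339, 'cx': 251.86692015159315, 'cy': 190.90857483232995, 'position': array([ 0.49615453, -0.87418153,  0.73350842]), 'rotation': array([[ 0.99878947, -0.02682287,  0.04123253],
       [-0.04885612, -0.63834933,  0.76819478],
       [ 0.00571557, -0.76927932, -0.63888705]])}
{'time_s': 0.1, 'joint_positions': array([-8.08142968e+01,  3.02745728e+01,  8.21498996e+01, -6.62723634e-04,
        6.76881701e+01, -1.02275102e+01]), 'qvel': array([-0.02662508, -0.08390833, -0.16310088,  0.07253037,  0.07373046,
       -0.03611517]), 'tau': array([-1.68366814e-04, -4.40983808e+01, -1.77151680e+01,  6.35681860e-02,
        5.33579488e-02, -3.73663852e-05]), 'position': array([ 0.20765529, -0.58881559,  0.2326547 ]), 'tcp_rot': array([[ 9.43144623e-01,  3.32382484e-01, -3.24402752e-04],
       [ 3.32382469e-01, -9.43142690e-01,  1.93906215e-03],
       [ 3.38552209e-04, -1.93664183e-03, -9.99998067e-01]]), 'force': array([-0.69910818,  0.38738866, -0.54858988]), 'moment': array([-0.01936918, -0.01242644,  0.03342464]), 'opening': 0.9976032630227929}
```

View pics/top0.png

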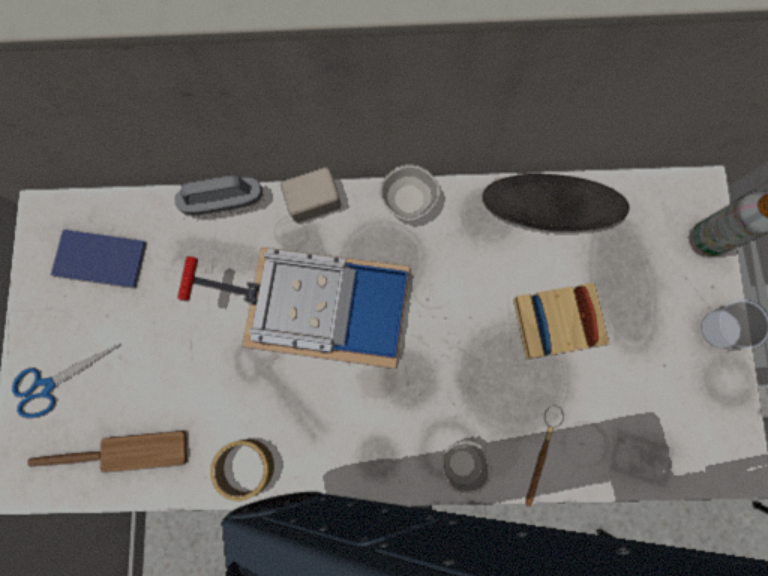

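View pics/side0.png

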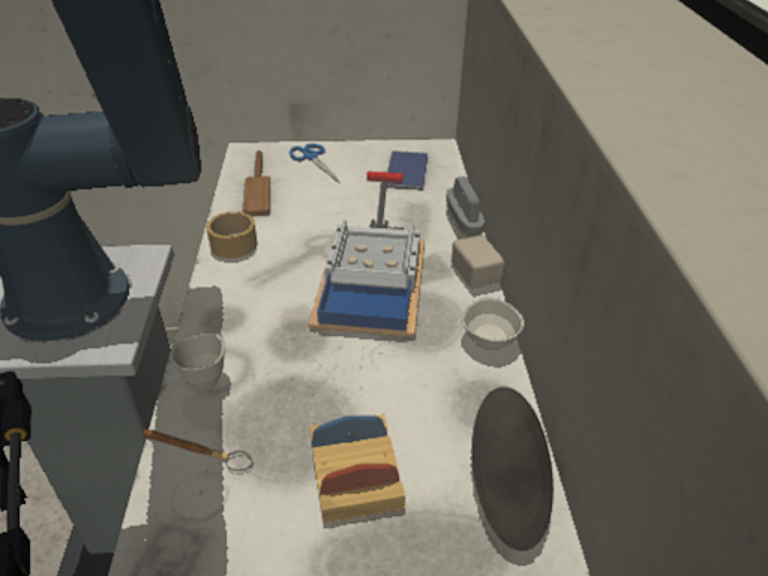

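Top view: the mould's well is near (300,300), the red handle at (187,278), the blue tray at (375,310), the red rib at (587,315) and the blue rib at (541,322). The flakes sit around (293-321, 282-322). Next I measure them.

Run:
```python
from h import *
for cam in ['top0','side0']:
    z=load(cam);P=pts(z);p=z['p'];hsv=cv2.cvtColor(p,cv2.COLOR_RGB2HSV)
    print(cam)
    tab=P[200:300,150:350].reshape(-1,3); print('z hist',np.histogram(tab[:,2],bins=np.arange(-.02,.12,.01)))
    H,S,V=[hsv[...,i].astype(int) for i in range(3)]
    ok=(P[...,0]>.3)&(P[...,0]<.75)&(P[...,1]>-.6)&(P[...,1]<.35)&(P[...,2]>.012)
    def comps(m,name,amin=25):
        n,l,st,c=cv2.connectedComponentsWithStats((m&ok).astype(np.uint8))
        for i in range(1,n):
            if st[i,4]>=amin:
                q=P[l==i]; ys,xs=np.where(l==i)
                r=cv2.minAreaRect(np.c_[xs,ys].astype(np.float32))
                q2=cv2.minAreaRect((q[:,:2]*1000).astype(np.float32))
                print(name,st[i,4],c[i].round(1),'med',np.median(q,0).round(4),'zrange',np.percentile(q[:,2],[2,50,98]).round(4),'rect mm',np.round(q2[0],1),np.round(q2[1],1),round(q2[2],1))
    comps(((H<8)|(H>172))&(S>130)&(V>60),'red')
    comps((H>98)&(H<118)&(S>110),'blue')
    comps((H>8)&(H<25)&(S>80),'wood',150)
    comps((H>5)&(H<28)&(S>25)&(S<100)&(V>140)&(P[...,1]>-.1)&(P[...,1]<.1),'flake',15)
    comps((S<40)&(P[...,2]>.03)&(P[...,2]<.08),'metal',100)
```

```text
top0
z hist (array([    0, 11732,  3844,  1896,   166,   424,  1493,   199,   181,
           0,     0,     0,     0]), array([-0.02, -0.01,  0.  ,  0.01,  0.02,  0.03,  0.04,  0.05,  0.06,
        0.07,  0.08,  0.09,  0.1 ,  0.11]))
red 207 [124.7 185. ] med [0.5663 0.2193 0.1082] zrange [0.1018 0.1082 0.112 ] rect mm [567.1 220.7] [15.7 68. ] 81.0
red 222 [391.9 209.5] med [ 0.5002 -0.4075  0.0559] zrange [0.0277 0.0559 0.0671] rect mm [ 422.1 -274.8] [ 85.8 343.4] 29.7
blue 1992 [249.8 207.1] med [ 0.5199 -0.0664  0.0174] zrange [0.0139 0.0174 0.0432] rect mm [486.5 -56.3] [112.2 216.6] 85.8
blue 183 [361.2 216. ] med [ 0.4841 -0.3325  0.0568] zrange [0.0381 0.0568 0.0659] rect mm [ 486.5 -333.3] [92.9  7. ] 7.9
wood 236 [397.7 209.8] med [ 0.4994 -0.4306  0.0289] zrange [0.0253 0.0289 0.0626] rect mm [ 465.7 -267.1] [103.1 358.6] 13.3
wood 986 [375.8 213.1] med [ 0.4945 -0.3755  0.0286] zrange [0.0218 0.0286 0.0325] rect mm [ 464.9 -250.4] [105.3 327. ] 13.9
wood 478 [352.4 217.3] med [ 0.4863 -0.3179  0.0285] zrange [0.0146 0.0285 0.0318] rect mm [ 487.1 -320.1] [102.5  26.6] 8.
[... 3413 characters left out ...]
1 -0.0186  0.0142] zrange [0.0129 0.0142 0.0162] rect mm [437.6 -17.1] [54.8  3.1] 79.7
flake 48 [322.7 199.9] med [ 0.7137 -0.0856  0.0432] zrange [0.0389 0.0432 0.0471] rect mm [712.8 -87. ] [57.6 13.5] 9.1
flake 44 [324.3 210.6] med [ 0.7189 -0.0956  0.0166] zrange [0.0125 0.0166 0.0198] rect mm [718.5 -95.3] [38.1  8.8] 1.1
metal 478 [308.9 139.5] med [0.7194 0.1701 0.0445] zrange [0.0318 0.0445 0.0762] rect mm [721.9 197.3] [ 48.8 148.4] 7.5
metal 2172 [248.4 168.2] med [0.5395 0.0494 0.0431] zrange [0.0347 0.0431 0.0638] rect mm [541.3  79.8] [216.3 157.9] 80.3
metal 346 [323.7 211.4] med [ 0.7096 -0.101   0.0396] zrange [0.0307 0.0396 0.046 ] rect mm [ 709.1 -130.3] [102.2  81.4] 90.0
```

```bash
python3 - <<'E'
from h import *
for n,b in [('top0',(150,150,290,260)),('top0',(330,175,420,250)),('side0',(190,100,300,230)),('side0',(200,270,280,355))]:
    z=load(n);x0,y0,x1,y1=b
    s=min(790/(x1-x0),590/(y1-y0))
    cv2.imwrite(f'pics/c_{n}_{x0}.png',cv2.resize(z['p'][y0:y1,x0:x1,::-1],None,fx=s,fy=s,interpolation=cv2.INTER_CUBIC))
E
python3 - <<'E'
from h import *
out=[]
for cam in ['top0','side0']:
    z=load(cam);P=pts(z);X=P[...,0];Y=P[...,1];Z=P[...,2]
    box=lambda x0,x1,y0,y1:(X>x0)&(X<x1)&(Y>y0)&(Y<y1)
    m=box(.42,.66,-.05,.14)&(Z>.059)&(Z<.068)
    n,l,st,c=cv2.connectedComponentsWithStats(m.astype(np.uint8))
    for i in range(1,n):
        if st[i,4]>30:
            q=P[l==i];r=cv2.minAreaRect((q[:,:2]*1000).astype(np.float32));print(cam,'rail',st[i,4],np.round(r[0],1),np.round(r[1],1),r[2],q[:,2].mean())
    m=box(.42,.66,-.14,.14)&(Z>.0455)&(Z<.054)
    q=P[m];r=cv2.minAreaRect((q[:,:2]*1000).astype(np.float32));print('frame',m.sum(),np.round(r[0],1),np.round(r[1],1),r[2])
    m=box(.38,.66,-.14,.16)&(Z>.011)&(Z<.0155)
    q=P[m];r=cv2.minAreaRect((q[:,:2]*1000).astype(np.float32));print('base',m.sum(),np.round(r[0],1),np.round(r[1],1),r[2])
    m=box(.4,.6,-.47,-.29)&(Z>.025)&(Z<.033)
    q=P[m];r=cv2.minAreaRect((q[:,:2]*1000).astype(np.float32));print('rack',m.sum(),np.round(r[0],1),np.round(r[1],1),r[2])
    for nm,a,b in [('red',-.45,-.38),('blue',-.365,-.3)]:
        m=box(.4,.6,a,b)&(Z>.042)&(Z<.08)
        q=P[m];r=cv2.minAreaRect((q[:,:2]*1000).astype(np.float32));print(nm,m.sum(),np.round(r[0],1),np.round(r[1],1),r[2],np.percentile(q[:,2],[5,98]))
        for zz in np.arange(.042,.075,.005):
            k=abs(q[:,2]-zz)<.0025
            if k.sum()>3: print('   ',zz.round(3),k.sum(),q[k][:,:2].mean(0).round(4), 'normal-off',)
E
```

```text
top0 rail 88 [604.8  68.5] [88.   6.7] 80.63805389404297 0.06178235079335588
top0 rail 42 [593.2   2.3] [37.5  6.3] 81.92170715332031 0.06178617549858389
top0 rail 141 [477.2  69.5] [132.7   6.2] 80.54585266113281 0.06205877424955526
frame 1252 [540.   62.9] [158.2 156.2] 80.27438354492188
base 1078 [532.1  17.2] [261.9 176. ] 80.36882781982422
rack 1640 [ 495.  -372.6] [104.1 132.8] 8.53128433227539
red 239 [ 500.6 -409.2] [92.7  9.5] 8.19638442993164 [0.04343469 0.06702244]
    0.042 20 [ 0.496  -0.4064] normal-off
    0.047 32 [ 0.5015 -0.4061] normal-off
    0.052 39 [ 0.4914 -0.4083] normal-off
    0.057 56 [ 0.502  -0.4077] normal-off
    0.062 59 [ 0.5003 -0.4095] normal-off
    0.067 33 [ 0.5003 -0.4095] normal-off
blue 189 [ 487.  -334.4] [93.6  8.9] 8.716378211975098 [0.04498678 0.06682677]
    0.042 7 [ 0.4807 -0.3327] normal-off
    0.047 25 [ 0.4911 -0.3312] normal-off
    0.052 31 [ 0.4777 -0.3341] normal-off
    0.057 48 [ 0.4891 -0.3331] normal-off
    0.062 59 [ 0.4875 -0.3338] normal-off
    0.067 19 [ 0.4868 -0.3343] normal-off
side0 rail 69 [475.   69.6] [133.9   
[... 251 characters left out ...]
-374.4] [104.4 133.2] 8.48771858215332
red 429 [ 498.9 -410.8] [93.8 11.5] 8.380851745605469 [0.04374089 0.06657581]
    0.042 33 [ 0.4971 -0.4147] normal-off
    0.047 90 [ 0.4975 -0.4144] normal-off
    0.052 74 [ 0.4963 -0.4143] normal-off
    0.057 100 [ 0.4977 -0.4136] normal-off
    0.062 90 [ 0.4994 -0.413 ] normal-off
    0.067 42 [ 0.4997 -0.412 ] normal-off
blue 392 [ 486.1 -336.7] [94.2 10.4] 8.530515670776367 [0.04312158 0.0660921 ]
    0.042 47 [ 0.4878 -0.3392] normal-off
    0.047 71 [ 0.4861 -0.3394] normal-off
    0.052 87 [ 0.484  -0.3394] normal-off
    0.057 95 [ 0.4888 -0.3375] normal-off
    0.062 70 [ 0.4841 -0.3372] normal-off
    0.067 22 [ 0.4882 -0.3367] normal-off
```

View pics/c_side0_200.png

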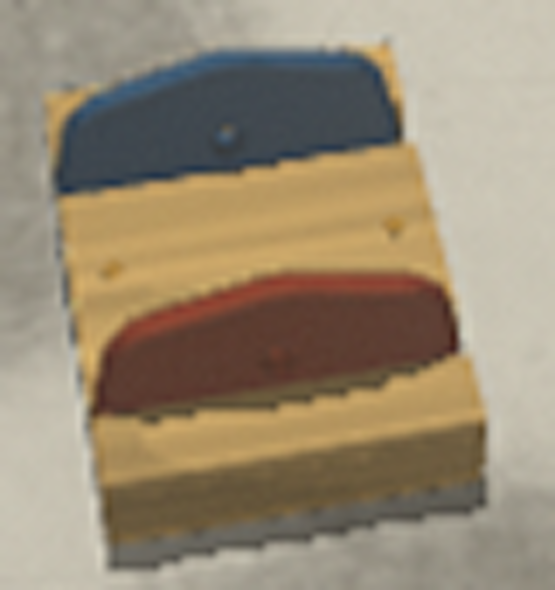

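View pics/c_top0_150.png

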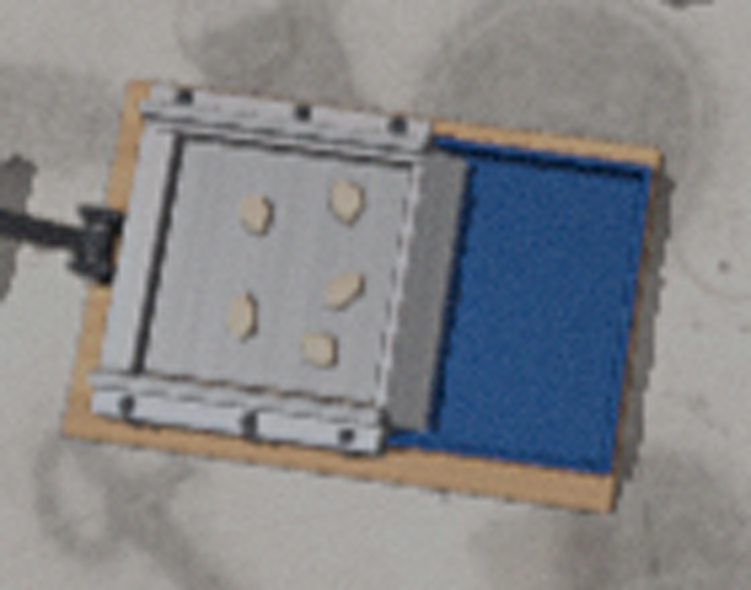

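```bash
cat >> h.py <<'E'
MO=np.array([.5371,.0524,0]);MY=-9.5
RO=np.array([.4944,-.3735,0]);RY=8.5
def rz(a): a=np.radians(a);return np.array([[np.cos(a),-np.sin(a),0],[np.sin(a),np.cos(a),0],[0,0,1]])
D=np.diag([1.,-1,-1])
def m2w(p): return MO+rz(MY)@np.array(p)
def w2m(p): return rz(MY).T@(np.array(p)-MO)
def r2w(p): return RO+rz(RY)@np.array(p)
def w2r(p): return rz(RY).T@(np.array(p)-RO)
from scipy.spatial.transform import Rotation as Ro
def go(p,yaw):
    s=bot.read_state();R=s['tcp_rot'];dp=R.T@(np.array(p)-s['position'])*1000
    t=Ro.from_matrix(R.T@rz(yaw)@D).as_rotvec(degrees=True)
    print('dp',dp.round(1),'turn',t.round(2))
def st():
    s=bot.read_state();print('t',round(s['time_s'],2),'pos',s['position'].round(4),'mould',(w2m(s['position'])*1000).round(1),'F',s['force'].round(2),'op',round(s['opening'],3),'q6',s['joint_positions'].round(1))
E
python3 - <<'E'
from h import *
for f in [(.5693,.0204),(.5649,.0622),(.5286,.0225),(.5177,.0684),(.5019,.0327)]: print((w2m([*f,0])*1000).round(1))
go([.566,.2215,.140],MY); print(m2w([0,189.8,.0])) if 0 else print(m2w([0,.1727,0]),m2w([0,.1898,0]))
E
```

```text
[ 37.  -26.2   0. ]
[25.8 14.3  0. ]
[ -3.4 -30.9   0. ]
[-21.8  12.6   0. ]
[-31.5 -25.2   0. ]
dp [ 607.3 -645.    94.1] turn [-1.100e-01  1.000e-02  2.891e+01]
[0.56560372 0.22273152 0.        ] [0.56842604 0.23959701 0.        ]
```

jog_arm --rows '[{"dp": [607,-645,0],"turn": [0,0,28.9],"grip": 0},{"dp": [607,-645,0],"turn": [0,0,28.9],"grip": 0},{"dp": [607,-645,0],"turn": [0,0,28.9],"grip": 0},{"dp": [607,-645,0],"turn": [0,0,28.9],"grip": 0},{"dp": [607,-645,0],"turn": [0,0,28.9],"grip": 0},{"dp": [607,-645,0],"turn": [0,0,28.9],"grip": 0},{"dp": [607,-645,0],"turn": [0,0,28.9],"grip": 0},{"dp": [607,-645,0],"turn": [0,0,28.9],"grip": 0},{"dp": [607,-645,0],"turn": [0,0,28.9],"grip": 0},{"dp": [607,-645,0],"turn": [0,0,28.9],"grip": 0}]'

```text
time_s: 1.1
position: [0.4102, -0.1302, 0.2335]
tcp_rot: [[0.986, -0.165, -0.0], [-0.165, -0.986, 0.0], [-0.0, -0.0, -1.0]]
force: [1.5, -0.8, -0.4]
opening: 0.174
```

Run:
```python
from h import *
st();go([.566,.2215,.140],MY)
```

```text
t 1.1 pos [ 0.4102 -0.1302  0.2335] mould [ -95.  -201.   233.5] F [ 1.51 -0.84 -0.36] op 0.174 q6 [-32.6  15.3 108.7   0.   56.   67. ]
dp [  95.5 -372.6   93.5] turn [-0.    0.   -0.02]
```

jog_arm --rows '[{"dp": [96,-373,0],"turn": [0,0,0],"grip": 0},{"dp": [96,-373,0],"turn": [0,0,0],"grip": 0},{"dp": [96,-373,0],"turn": [0,0,0],"grip": 0},{"dp": [96,-373,0],"turn": [0,0,0],"grip": 0},{"dp": [96,-373,0],"turn": [0,0,0],"grip": 0},{"dp": [96,-373,0],"turn": [0,0,0],"grip": 0},{"dp": [96,-373,40],"turn": [0,0,0],"grip": 0},{"dp": [96,-373,80],"turn": [0,0,0],"grip": 0},{"dp": [96,-373,93],"turn": [0,0,0],"grip": 0},{"dp": [96,-373,93],"turn": [0,0,0],"grip": 0}]'

```text
time_s: 2.1
position: [0.5627, 0.2209, 0.1356]
tcp_rot: [[0.987, -0.162, -0.01], [-0.162, -0.987, -0.002], [-0.01, 0.003, -1.0]]
force: [-0.8, -0.9, -0.9]
opening: 0.01
```

Run:
```python
from h import *
st();snap('side','s1')
```

```text
t 2.1 pos [0.5627 0.2209 0.1356] mould [ -2.6 170.4 135.6] F [-0.76 -0.86 -0.91] op 0.01 q6 [ 10.9  35.9  89.6   0.   55.1 110.2]
```

View pics/s1.png

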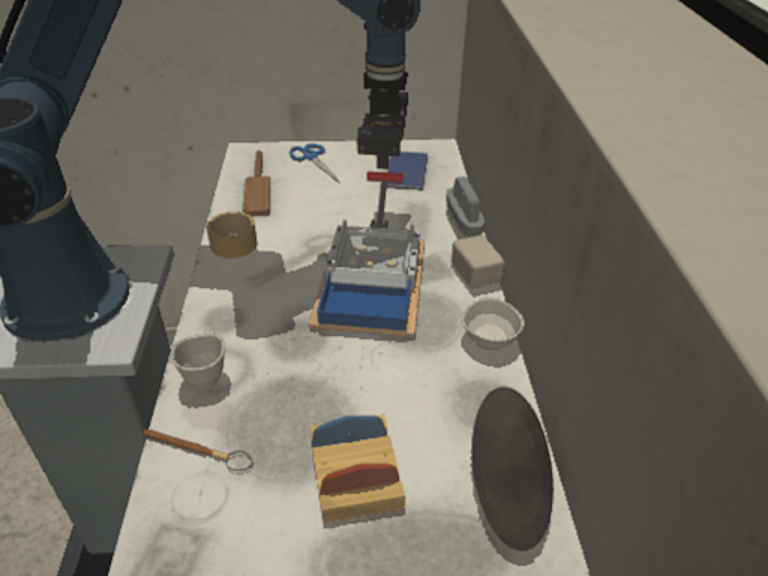

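Side view shows the closed fingers (383,155) just above the red handle (383,177). I press along its arc.

jog_arm --rows '[{"dp": [3,-3,8],"turn": [0,0,0],"grip": 0},{"dp": [3,-4,16],"turn": [0,0,0],"grip": 0},{"dp": [3,-8,24],"turn": [0,0,0],"grip": 0},{"dp": [3,-12,32],"turn": [0,0,0],"grip": 0},{"dp": [3,-15,40],"turn": [0,0,0],"grip": 0},{"dp": [3,-18,48],"turn": [0,0,0],"grip": 0},{"dp": [3,-19,56],"turn": [0,0,0],"grip": 0},{"dp": [3,-20,64],"turn": [0,0,0],"grip": 0},{"dp": [3,-20,70],"turn": [0,0,0],"grip": 0},{"dp": [3,-20,76],"turn": [0,0,0],"grip": 0}]'

```text
time_s: 3.15
position: [0.5756, 0.2414, 0.0677]
tcp_rot: [[0.986, -0.167, 0.009], [-0.167, -0.986, 0.005], [0.008, -0.007, -1.0]]
force: [0.5, 5.7, 7.6]
opening: 0.003
```

Run:
```python
from h import *
st()
```

```text
t 3.15 pos [0.5756 0.2414 0.0677] mould [  6.8 192.8  67.7] F [0.52 5.69 7.57] op 0.003 q6 [ 12.4  42.3  89.6   0.2  47.5 111.9]
```

jog_arm --rows '[{"dp": [-2,1,4],"turn": [0,0,0],"grip": 0},{"dp": [-4,2,8],"turn": [0,0,0],"grip": 0},{"dp": [-5,2,12],"turn": [0,0,0],"grip": 0},{"dp": [-5,2,15],"turn": [0,0,0],"grip": 0},{"dp": [-5,2,18],"turn": [0,0,0],"grip": 0},{"dp": [-5,2,20],"turn": [0,0,0],"grip": 0}]'

```text
time_s: 3.75
position: [0.5723, 0.2388, 0.0476]
tcp_rot: [[0.986, -0.166, 0.012], [-0.166, -0.986, 0.003], [0.011, -0.005, -1.0]]
force: [2.3, 1.7, 6.0]
opening: 0.004
```

jog_arm --rows '[{"dp": [0,0,1],"turn": [0,0,0],"grip": 0},{"dp": [0,0,2],"turn": [0,0,0],"grip": 0},{"dp": [0,0,2],"turn": [0,0,0],"grip": 0},{"dp": [0,0,3],"turn": [0,0,0],"grip": 0},{"dp": [0,0,3],"turn": [0,0,0],"grip": 0}]'

```text
time_s: 4.25
position: [0.5723, 0.2387, 0.0469]
tcp_rot: [[0.986, -0.166, 0.012], [-0.166, -0.986, 0.003], [0.012, -0.005, -1.0]]
force: [0.8, 0.3, 17.4]
opening: 0.001
```

jog_arm --rows '[{"dp": [0,0,-30],"turn": [0,0,0],"grip": 0},{"dp": [0,0,-80],"turn": [0,0,0],"grip": 0.2},{"dp": [0,0,-110],"turn": [0,0,0],"grip": 0.45}]'

```text
time_s: 4.55
position: [0.5687, 0.2378, 0.1555]
tcp_rot: [[0.986, -0.166, 0.005], [-0.166, -0.986, 0.001], [0.005, -0.002, -1.0]]
force: [0.2, 0.6, 0.7]
opening: 0.113
```

Run:
```python
from h import *
st();p=r2w([.001,-.0365,.15]);print(p);go(p,RY)
```

```text
t 4.55 pos [0.5687 0.2378 0.1555] mould [  0.6 188.1 155.5] F [0.19 0.57 0.72] op 0.113 q6 [ 12.3  34.8  87.7   0.   57.2 111.9]
[ 0.50078406 -0.40945127  0.15      ]
dp [ 40.4 649.6   4.3] turn [ -0.07  -0.3  -18.05]
```

jog_arm --rows '[{"dp": [40,650,-20],"turn": [0,0,-18],"grip": 0.45},{"dp": [40,650,-20],"turn": [0,0,-18],"grip": 0.45},{"dp": [40,650,-20],"turn": [0,0,-18],"grip": 0.45},{"dp": [40,650,-20],"turn": [0,0,-18],"grip": 0.45},{"dp": [40,650,-20],"turn": [0,0,-18],"grip": 0.45},{"dp": [40,650,-20],"turn": [0,0,-18],"grip": 0.45},{"dp": [40,650,-20],"turn": [0,0,-18],"grip": 0.45},{"dp": [40,650,-20],"turn": [0,0,-18],"grip": 0.45},{"dp": [40,650,-20],"turn": [0,0,-18],"grip": 0.45},{"dp": [40,650,-20],"turn": [0,0,-18],"grip": 0.45}]'

```text
time_s: 5.55
position: [0.5151, -0.2561, 0.1677]
tcp_rot: [[0.989, 0.147, 0.002], [0.147, -0.989, -0.001], [0.001, 0.001, -1.0]]
force: [0.4, 0.4, -0.1]
opening: 0.452
```

Run:
```python
from h import *
snap('top','t2')
z=load('t2');P=pts(z);x0,y0,x1,y1=80,130,290,270
cv2.imwrite('pics/t2c.png',cv2.resize(z['p'][y0:y1,x0:x1,::-1],None,fx=3.7,fy=3.7,interpolation=cv2.INTER_CUBIC))
M=(P-MO)@rz(MY)
def reg(a,b,c,d): 
    k=(M[...,0]>a)&(M[...,0]<b)&(M[...,1]>c)&(M[...,1]<d)&(M[...,2]>.02);return M[k]
q=reg(-.045,.045,-.045,.045)[:,2];print('plate',np.percentile(q,[5,25,50,75,95]).round(4),len(q))
q=reg(-.045,.045,.06,.07)[:,2];print('frame',np.percentile(q,[5,25,50,75,95]).round(4),len(q))
q=reg(-.065,-.061,-.05,.06)[:,2];print('rail',np.percentile(q,[5,25,50,75,95]).round(4),len(q))
st();p=r2w([.001,-.0365,.15]);go(p,RY)
```

```text
plate [0.0536 0.0551 0.0562 0.0577 0.0618] 1336
frame [0.047  0.0481 0.0493 0.0503 0.0516] 125
rail [0.0496 0.0592 0.0613 0.0627 0.0644] 53
t 5.6 pos [ 0.516  -0.2656  0.1685] mould [  31.7 -317.1  168.5] F [ 1.06 -5.33 -0.2 ] op 0.45 q6 [-38.1  31.3  92.6  -0.3  55.4  43.9]
dp [-35.6 140.   19.8] turn [ 0.62 -0.22 -0.32]
```

View pics/t2c.png

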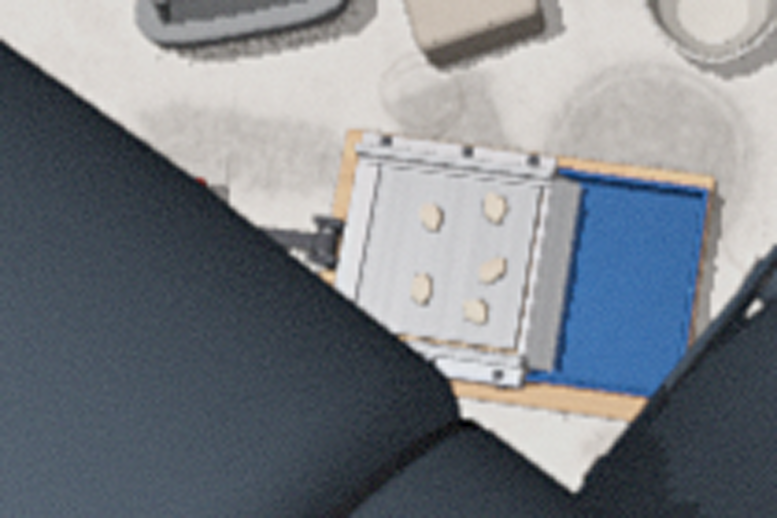

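The plate is up, about 7 mm above the frame, with the flakes still on it. Now to above the rib.

jog_arm --rows '[{"dp": [-36,140,0],"turn": [0,0,0],"grip": 0.45},{"dp": [-36,140,10],"turn": [0,0,0],"grip": 0.45},{"dp": [-36,140,20],"turn": [0,0,0],"grip": 0.45},{"dp": [-36,140,20],"turn": [0,0,0],"grip": 0.45},{"dp": [-36,140,20],"turn": [0,0,0],"grip": 0.45}]'

```text
time_s: 6.1
position: [0.4999, -0.3981, 0.1465]
tcp_rot: [[0.989, 0.145, -0.0], [0.145, -0.989, 0.001], [-0.0, -0.001, -1.0]]
force: [-0.1, 0.6, 0.2]
opening: 0.449
```

Run:
```python
from h import *
st();snap('wrist','w3')
z=load('w3');P=pts(z);hsv=cv2.cvtColor(z['p'],cv2.COLOR_RGB2HSV);H,S=hsv[...,0],hsv[...,1]
m=((H<8)|(H>172))&(S>110)&(P[...,2]>.035)&(P[...,2]<.08)&(z['d']>.02)
q=P[m];print(m.sum())
r=(q-RO)@rz(RY)
for zz in [.04,.045,.05,.055,.06,.065,.069]:
    k=abs(r[:,2]-zz)<.0025
    if k.sum()>3: print(zz,k.sum(),(r[k].min(0)*1000).round(1),(r[k].max(0)*1000).round(1))
go(r2w([.001,-.0365,.15]),RY)
```

```text
t 6.1 pos [ 0.4999 -0.3981  0.1465] mould [  37.7 -450.4  146.5] F [-0.09  0.55  0.16] op 0.449 q6 [-48.5  37.2  84.3   0.   58.6  33.1]
849
0.04 10 [ 46.6 -38.1  37.9] [ 49.  -33.2  42.5]
0.045 17 [-28.8 -37.8  42.6] [ 48.5 -32.5  47.1]
0.05 35 [-36.3 -39.9  47.7] [ 47.4 -32.5  52.5]
0.055 78 [-39.5 -40.6  52.7] [ 45.5 -32.9  57.5]
0.06 263 [-37.9 -40.5  57.5] [ 41.4 -32.9  62.5]
0.065 330 [-28.2 -41.1  62.5] [ 29.9 -33.4  67.5]
0.069 183 [-15.5 -41.1  66.5] [ 14.4 -34.1  69.7]
dp [-1.4 12.6 -3.2] turn [-0.07  0.01 -0.06]
```

View pics/w3.png

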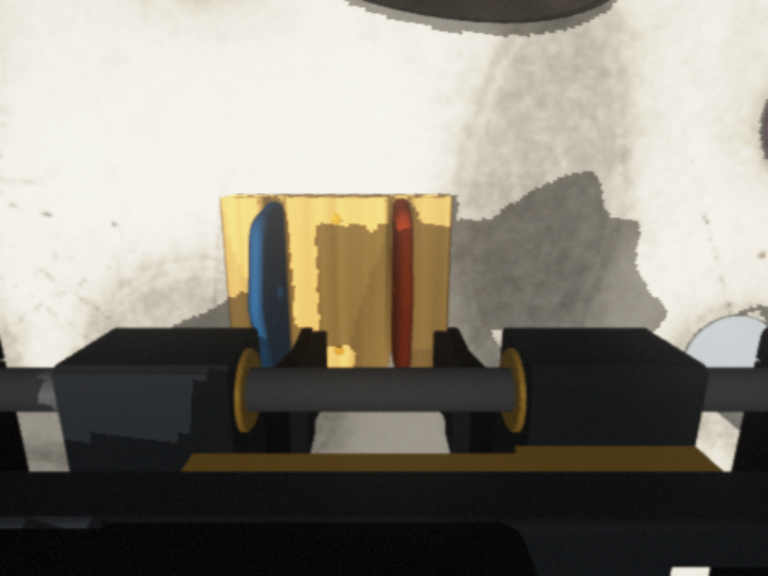

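The wrist view shows the red rib at (402,285), centred at rack (0, -37) mm, and the blue rib well to the left. I centre and go partway down.

jog_arm --rows '[{"dp": [-2,13,20],"turn": [0,0,0],"grip": 0.45},{"dp": [-2,13,50],"turn": [0,0,0],"grip": 0.45},{"dp": [-2,13,60],"turn": [0,0,0],"grip": 0.45},{"dp": [-2,13,60],"turn": [0,0,0],"grip": 0.45}]'

```text
time_s: 6.55
position: [0.5003, -0.4077, 0.0855]
tcp_rot: [[0.989, 0.15, -0.003], [0.15, -0.989, 0.004], [-0.002, -0.004, -1.0]]
force: [-0.2, -0.4, -0.7]
opening: 0.45
```

Run:
```python
from h import *
st();go(r2w([.000,-.0373,.048]),RY)
```

```text
t 6.55 pos [ 0.5003 -0.4077  0.0855] mould [  39.6 -459.9   85.5] F [-0.17 -0.35 -0.7 ] op 0.45 q6 [-49.1  42.3  85.2   0.   52.8  32.3]
dp [-0.7  2.8 37.5] turn [-0.23  0.13  0.11]
```

jog_arm --rows '[{"dp": [-1,3,15],"turn": [0,0,0],"grip": 0.45},{"dp": [-1,3,30],"turn": [0,0,0],"grip": 0.45},{"dp": [-1,3,37],"turn": [0,0,0],"grip": 0.45},{"dp": [-1,3,37],"turn": [0,0,0],"grip": 0.3},{"dp": [-1,3,37],"turn": [0,0,0],"grip": 0.2},{"dp": [-1,3,37],"turn": [0,0,0],"grip": 0},{"dp": [-1,3,37],"turn": [0,0,0],"grip": 0},{"dp": [-1,3,37],"turn": [0,0,0],"grip": 0}]'

```text
time_s: 7.35
position: [0.4998, -0.4107, 0.0501]
tcp_rot: [[0.989, 0.146, -0.001], [0.146, -0.989, 0.007], [-0.0, -0.007, -1.0]]
force: [0.1, 9.8, 7.8]
opening: 0.098
```

Run:
```python
from h import *
st();print(w2r(bot.read_state()['position'])*1000, bot.read_state()['moment'].round(2))
```

```text
t 7.35 pos [ 0.4998 -0.4107  0.0501] mould [  39.7 -462.9   50.1] F [0.11 9.83 7.78] op 0.098 q6 [-49.4  45.3  85.7   0.2  49.3  32.1]
[ -0.12667269 -37.56943447  50.06731409] [ 1.74 -0.19 -0.02]
```

jog_arm --rows '[{"dp": [0,0,-15],"turn": [0,0,0],"grip": 0},{"dp": [0,0,-35],"turn": [0,0,0],"grip": 0},{"dp": [0,0,-70],"turn": [0,0,0],"grip": 0},{"dp": [0,0,-110],"turn": [0,0,0],"grip": 0},{"dp": [0,0,-110],"turn": [0,0,0],"grip": 0}]'

```text
time_s: 7.85
position: [0.5036, -0.4175, 0.1673]
tcp_rot: [[0.989, 0.148, 0.01], [0.148, -0.989, -0.012], [0.008, 0.013, -1.0]]
force: [-0.0, -0.1, 0.5]
opening: 0.096
```

Run:
```python
from h import *
st();go(m2w([.010,.044,.155]),MY);snap('side','s4')
z=load('s4');P=pts(z);hsv=cv2.cvtColor(z['p'],cv2.COLOR_RGB2HSV);H,S=hsv[...,0],hsv[...,1]
m=((H<8)|(H>172))&(S>100)&(P[...,2]>.05)&(P[...,2]<.3)&(P[...,1]<-.35)&(z['d']>.02)
q=P[m];s=bot.read_state();r=(q-s['position'])@s['tcp_rot']*1000
print(m.sum(),r.min(0),r.max(0))
for a in range(-40,50,8):
    k=abs(r[:,2]-a)<4
    if k.sum(): print(a,k.sum(),r[k].min(0).round(1),r[k].max(0).round(1),r[k].mean(0).round(1))
```

```text
t 7.85 pos [ 0.5036 -0.4175  0.1673] mould [  44.5 -469.   167.3] F [-0.04 -0.12  0.46] op 0.096 q6 [-49.4  36.4  81.8  -0.   60.9  32.1]
dp [ 125.9 -498.6    6.6] turn [ 0.69 -0.57 18.02]
135 [ -49.46526768    1.8968764  -102.70280906] [-30.76094788  86.70904976  37.39596437]
-16 1 [-32.4   5.4 -13.7] [-32.4   5.4 -13.7] [-32.4   5.4 -13.7]
-8 24 [-42.5   1.9 -11.9] [-31.1   5.9  -4. ] [-36.6   4.2  -7.7]
0 21 [-46.3   3.6  -3.7] [-31.4   6.6   4. ] [-38.9   5.1   0.2]
8 25 [-46.9   3.4   4.2] [-31.6   6.8  11.9] [-39.5   5.4   8. ]
16 23 [-49.1   2.9  13.5] [-32.1   7.5  19.6] [-40.4   5.2  16.7]
24 15 [-49.5   4.5  20.6] [-30.8   6.2  27.8] [-42.1   5.2  23.9]
32 19 [-46.5   4.1  29. ] [-31.2   7.3  35.6] [-37.9   5.4  32.2]
40 3 [-40.    4.8  36. ] [-31.4   6.   37.4] [-36.    5.4  36.6]
```

View pics/s4.png

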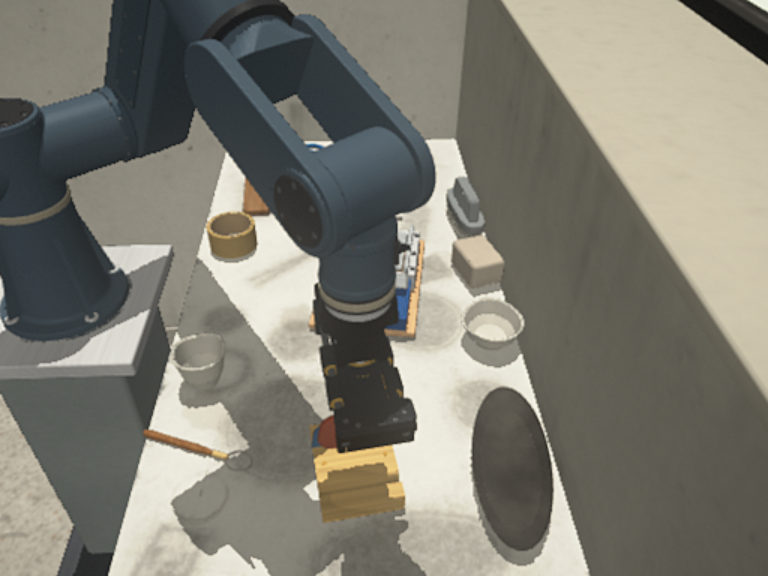

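The rack's red slot is empty and the rib is in hand (330,430), lower edge about 43 mm ahead of the TCP. Now to the lever end of the plate.

jog_arm --rows '[{"dp": [126,-499,0],"turn": [0,0,18],"grip": 0},{"dp": [126,-499,0],"turn": [0,0,18],"grip": 0},{"dp": [126,-499,0],"turn": [0,0,18],"grip": 0},{"dp": [126,-499,0],"turn": [0,0,18],"grip": 0},{"dp": [126,-499,0],"turn": [0,0,18],"grip": 0},{"dp": [126,-499,0],"turn": [0,0,18],"grip": 0},{"dp": [126,-499,0],"turn": [0,0,18],"grip": 0},{"dp": [126,-499,0],"turn": [0,0,18],"grip": 0},{"dp": [126,-499,0],"turn": [0,0,18],"grip": 0},{"dp": [126,-499,0],"turn": [0,0,18],"grip": 0}]'

```text
time_s: 8.9
position: [0.5491, 0.0858, 0.1591]
tcp_rot: [[0.986, -0.165, -0.001], [-0.165, -0.986, -0.0], [-0.001, 0.0, -1.0]]
force: [1.4, 0.7, -0.5]
opening: 0.098
```

jog_arm --rows '[{"dp": [0,0,0],"turn": [0,0,0],"grip": 0},{"dp": [0,0,0],"turn": [0,0,0],"grip": 0}]'

```text
time_s: 9.1
position: [0.549, 0.0851, 0.1591]
tcp_rot: [[0.987, -0.161, -0.001], [-0.161, -0.987, -0.001], [-0.001, 0.001, -1.0]]
force: [0.2, 0.1, 1.2]
opening: 0.096
```

Run:
```python
from h import *
st();go(m2w([.010,.044,.125]),MY);print(bot.read_state()['tcp_rot'].round(3))
```

```text
t 9.1 pos [0.549  0.0851 0.1591] mould [  6.3  34.2 159.1] F [0.16 0.13 1.19] op 0.096 q6 [-2.7 30.7 96.2 -0.1 53.2 96.6]
dp [ 3.7 -9.8 34.1] turn [0.05 0.06 0.21]
[[ 0.987 -0.161 -0.001]
 [-0.161 -0.987 -0.001]
 [-0.001  0.001 -1.   ]]
```

jog_arm --rows '[{"dp": [4,-10,12],"turn": [0,0,0],"grip": 0},{"dp": [4,-10,30],"turn": [0,0,0],"grip": 0},{"dp": [4,-10,46],"turn": [0,0,0],"grip": 0},{"dp": [4,-10,46],"turn": [0,0,0],"grip": 0},{"dp": [4,-10,46],"turn": [0,0,0],"grip": 0}]'

```text
time_s: 9.6
position: [0.5552, 0.092, 0.113]
tcp_rot: [[0.986, -0.167, -0.001], [-0.167, -0.986, -0.0], [-0.001, 0.0, -1.0]]
force: [0.4, -0.4, 0.1]
opening: 0.095
```

Run:
```python
from h import *
st();snap('side','s5')
z=load('s5');x0,y0,x1,y1=180,60,320,240
cv2.imwrite('pics/s5c.png',cv2.resize(z['p'][y0:y1,x0:x1,::-1],None,fx=3.3,fy=3.3,interpolation=cv2.INTER_CUBIC))
P=pts(z);hsv=cv2.cvtColor(z['p'],cv2.COLOR_RGB2HSV);H,S=hsv[...,0],hsv[...,1]
M=(P-MO)@rz(MY)
m=((H<8)|(H>172))&(S>100)&(abs(M[...,1]-.04)<.03)&(M[...,2]>.045)
q=M[m]*1000;print(len(q))
for a in range(52,140,6):
    k=abs(q[:,2]-a)<3
    if k.sum(): print(a,k.sum(),q[k].min(0).round(1),q[k].max(0).round(1),q[k].mean(0).round(1))
print(np.percentile(q,[1,3,97,99],axis=0).round(1))
k=(abs(M[...,0])<.045)&(abs(M[...,1]+.0)<.03)&(M[...,2]>.04);print(np.percentile(M[k][:,2],[10,25,50]))
k=(abs(M[...,0]+.063)<.002)&(abs(M[...,1]+.0)<.04)&(M[...,2]>.04);print(np.percentile(M[k][:,2],[25,50,75]))
```

```text
t 9.6 pos [0.5552 0.092  0.113 ] mould [ 11.3  42.1 113. ] F [ 0.35 -0.35  0.07] op 0.095 q6 [-2.  35.1 97.  -0.  47.9 97.7]
355
70 15 [-23.7  37.2  69.2] [39.5 41.5 73. ] [ 8.5 39.5 71.4]
76 48 [-31.8  34.8  73.2] [55.8 42.2 78.9] [12.5 38.3 76. ]
82 55 [-34.1  33.5  79.1] [58.3 41.5 85. ] [14.  38.5 81.9]
88 57 [-36.9  35.1  85. ] [58.1 43.1 90.9] [ 9.5 38.9 87.8]
94 48 [-36.8  35.   91.2] [57.9 41.9 97. ] [12.2 38.4 93.9]
100 40 [-34.3  34.3  97.2] [ 57.9  42.6 102.6] [12.6 38.8 99.5]
106 39 [-34.3  34.4 103. ] [ 55.   43.9 108.7] [ 10.9  38.4 105.6]
112 40 [-31.6  34.  109. ] [ 54.6  42.1 114.9] [ 16.   38.2 112.1]
118 11 [-28.4  35.1 115.2] [ 49.1  42.3 120.1] [ 21.   38.1 116.9]
124 2 [ 40.6  38.8 121.2] [ 43.5  42.7 123.9] [ 42.1  40.8 122.6]
[[-34.4  34.5  70.5]
 [-34.   35.1  72.5]
 [ 55.3  41.8 115.2]
 [ 57.9  42.6 118.6]]
[0.06188528 0.25382412 0.35340173]
[0.06064738 0.43224015 0.45586641]
```

View pics/s5c.png

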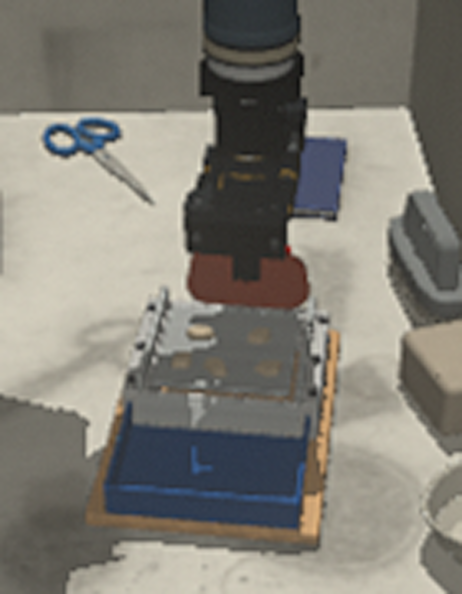

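Side view shows the rib's edge at row ~300 (crop), behind all five flakes and between the rails. Descend to feel for the plate.

jog_arm --rows '[{"dp": [0,-1,3],"turn": [0,0,0],"grip": 0},{"dp": [0,-1,6],"turn": [0,0,0],"grip": 0},{"dp": [0,-1,8],"turn": [0,0,0],"grip": 0},{"dp": [0,-1,9],"turn": [0,0,0],"grip": 0},{"dp": [0,-1,9],"turn": [0,0,0],"grip": 0}]'

```text
time_s: 10.15
position: [0.5553, 0.0943, 0.1047]
tcp_rot: [[0.986, -0.165, -0.0], [-0.165, -0.986, 0.0], [-0.0, 0.0, -1.0]]
force: [1.0, -0.6, -0.5]
opening: 0.093
```

jog_arm --rows '[{"dp": [0,0,0.5],"turn": [0,0,0],"grip": 0},{"dp": [0,0,1],"turn": [0,0,0],"grip": 0}]'

```text
time_s: 10.35
position: [0.5554, 0.0943, 0.1038]
tcp_rot: [[0.986, -0.165, 0.0], [-0.165, -0.986, 0.0], [0.0, -0.0, -1.0]]
force: [-0.3, 0.6, -0.5]
opening: 0.09
```

jog_arm --rows '[{"dp": [0,0,0.5],"turn": [0,0,0],"grip": 0},{"dp": [0,0,1],"turn": [0,0,0],"grip": 0},{"dp": [0,0,1],"turn": [0,0,0],"grip": 0}]'

```text
time_s: 10.65
position: [0.5553, 0.0942, 0.1027]
tcp_rot: [[0.986, -0.165, -0.0], [-0.165, -0.986, 0.0], [-0.0, 0.0, -1.0]]
force: [0.1, -0.4, 0.2]
opening: 0.1
```

jog_arm --rows '[{"dp": [0,0,0.4],"turn": [0,0,0],"grip": 0},{"dp": [0,0,0.7],"turn": [0,0,0],"grip": 0},{"dp": [0,0,0.7],"turn": [0,0,0],"grip": 0}]'

```text
time_s: 10.95
position: [0.5553, 0.0942, 0.102]
tcp_rot: [[0.986, -0.165, -0.0], [-0.165, -0.986, 0.0], [-0.0, 0.0, -1.0]]
force: [0.3, -0.8, -0.1]
opening: 0.099
```

jog_arm --rows '[{"dp": [0,0,0.4],"turn": [0,0,0],"grip": 0},{"dp": [0,0,0.7],"turn": [0,0,0],"grip": 0},{"dp": [0,0,0.7],"turn": [0,0,0],"grip": 0}]'

```text
time_s: 11.25
position: [0.5553, 0.0942, 0.1013]
tcp_rot: [[0.986, -0.165, -0.0], [-0.165, -0.986, 0.0], [-0.0, 0.0, -1.0]]
force: [0.3, 1.0, -0.4]
opening: 0.096
```

jog_arm --rows '[{"dp": [0,0,0.4],"turn": [0,0,0],"grip": 0},{"dp": [0,0,0.6],"turn": [0,0,0],"grip": 0},{"dp": [0,0,0.6],"turn": [0,0,0],"grip": 0}]'

```text
time_s: 11.55
position: [0.5553, 0.0942, 0.1007]
tcp_rot: [[0.986, -0.165, -0.0], [-0.165, -0.986, 0.0], [-0.0, 0.0, -1.0]]
force: [-0.6, -0.8, -0.1]
opening: 0.096
```

jog_arm --rows '[{"dp": [0,0,0.4],"turn": [0,0,0],"grip": 0},{"dp": [0,0,0.6],"turn": [0,0,0],"grip": 0},{"dp": [0,0,0.6],"turn": [0,0,0],"grip": 0}]'

```text
time_s: 11.85
position: [0.5554, 0.0942, 0.1001]
tcp_rot: [[0.986, -0.165, -0.0], [-0.165, -0.986, 0.0], [-0.0, -0.0, -1.0]]
force: [1.3, 0.2, -0.0]
opening: 0.093
```

jog_arm --rows '[{"dp": [0,0,0.4],"turn": [0,0,0],"grip": 0},{"dp": [0,0,0.6],"turn": [0,0,0],"grip": 0},{"dp": [0,0,0.6],"turn": [0,0,0],"grip": 0}]'

```text
time_s: 12.15
position: [0.5555, 0.0942, 0.0998]
tcp_rot: [[0.986, -0.165, 0.0], [-0.165, -0.986, 0.0], [0.0, -0.0, -1.0]]
force: [-0.1, 0.3, 2.4]
opening: 0.1
```

jog_arm --rows '[{"dp": [0,0,0.3],"turn": [0,0,0],"grip": 0},{"dp": [0,0,0.3],"turn": [0,0,0],"grip": 0}]'

```text
time_s: 12.35
position: [0.5555, 0.0943, 0.0995]
tcp_rot: [[0.986, -0.165, 0.0], [-0.165, -0.986, 0.0], [0.0, -0.0, -1.0]]
force: [-1.1, 0.5, 4.3]
opening: 0.096
```

Run:
```python
from h import *
st()
```

```text
t 12.35 pos [0.5555 0.0943 0.0995] mould [11.2 44.4 99.5] F [-1.15  0.51  4.34] op 0.096 q6 [-1.7 36.4 97.5  0.  46.1 97.8]
```

jog_arm --rows '[{"dp": [0,0,0.2],"turn": [0,0,0],"grip": 0},{"dp": [0,1,0.2],"turn": [0,0,0],"grip": 0},{"dp": [0,3,0.2],"turn": [0,0,0],"grip": 0},{"dp": [0,5,0.2],"turn": [0,0,0],"grip": 0},{"dp": [0,8,0.2],"turn": [0,0,0],"grip": 0},{"dp": [0,11,0.2],"turn": [0,0,0],"grip": 0}]'

```text
time_s: 12.95
position: [0.5544, 0.0839, 0.0995]
tcp_rot: [[0.986, -0.166, 0.002], [-0.166, -0.986, 0.001], [0.002, -0.002, -1.0]]
force: [-0.6, 2.8, 6.0]
opening: 0.095
```

Run:
```python
from h import *
st()
```

```text
t 12.95 pos [0.5544 0.0839 0.0995] mould [11.9 33.9 99.5] F [-0.55  2.78  5.99] op 0.095 q6 [-2.9 36.2 97.9  0.1 45.7 96.6]
```

6 N down with 2.8 N drag, so a good light wipe. Continue.

jog_arm --rows '[{"dp": [0,3,0],"turn": [0,0,0],"grip": 0},{"dp": [0,6,0],"turn": [0,0,0],"grip": 0},{"dp": [0,9,0],"turn": [0,0,0],"grip": 0},{"dp": [0,12,0],"turn": [0,0,0],"grip": 0},{"dp": [0,15,0],"turn": [0,0,0],"grip": 0},{"dp": [0,18,0],"turn": [0,0,0],"grip": 0},{"dp": [0,21,0],"turn": [0,0,0],"grip": 0}]'

```text
time_s: 13.65
position: [0.5512, 0.0632, 0.0997]
tcp_rot: [[0.986, -0.166, 0.003], [-0.166, -0.986, 0.001], [0.003, -0.002, -1.0]]
force: [1.0, 2.8, 5.7]
opening: 0.092
```

Run:
```python
from h import *
st()
```

```text
t 13.65 pos [0.5512 0.0632 0.0997] mould [12.1 13.  99.7] F [1.   2.81 5.71] op 0.092 q6 [-5.  35.9 98.8  0.1 45.2 94.4]
```

jog_arm --rows '[{"dp": [0,3,0.1],"turn": [0,0,0],"grip": 0},{"dp": [0,6,0.1],"turn": [0,0,0],"grip": 0},{"dp": [0,9,0.1],"turn": [0,0,0],"grip": 0},{"dp": [0,12,0.1],"turn": [0,0,0],"grip": 0},{"dp": [0,15,0.1],"turn": [0,0,0],"grip": 0},{"dp": [0,18,0.1],"turn": [0,0,0],"grip": 0},{"dp": [0,21,0.1],"turn": [0,0,0],"grip": 0},{"dp": [0,24,0.1],"turn": [0,0,0],"grip": 0}]'

```text
time_s: 14.45
position: [0.5473, 0.0395, 0.0996]
tcp_rot: [[0.986, -0.166, 0.003], [-0.166, -0.986, 0.001], [0.003, -0.002, -1.0]]
force: [1.1, 3.4, 6.0]
opening: 0.099
```

Run:
```python
from h import *
st()
```

```text
t 14.45 pos [0.5473 0.0395 0.0996] mould [ 12.2 -11.   99.6] F [1.07 3.4  6.01] op 0.099 q6 [-7.6 35.5 99.7  0.1 44.6 91.9]
```

jog_arm --rows '[{"dp": [0,3,0],"turn": [0,0,0],"grip": 0},{"dp": [0,6,0],"turn": [0,0,0],"grip": 0},{"dp": [0,9,0],"turn": [0,0,0],"grip": 0},{"dp": [0,12,0],"turn": [0,0,0],"grip": 0},{"dp": [0,15,0],"turn": [0,0,0],"grip": 0},{"dp": [0,18,0],"turn": [0,0,0],"grip": 0},{"dp": [0,21,0],"turn": [0,0,0],"grip": 0},{"dp": [0,24,0],"turn": [0,0,0],"grip": 0},{"dp": [0,27,0],"turn": [0,0,0],"grip": 0}]'

```text
time_s: 15.35
position: [0.5425, 0.0127, 0.0993]
tcp_rot: [[0.986, -0.165, 0.002], [-0.165, -0.986, 0.001], [0.002, -0.001, -1.0]]
force: [0.7, 2.0, 4.9]
opening: 0.094
```

Run:
```python
from h import *
st();snap('side','s6')
z=load('s6');x0,y0,x1,y1=180,60,320,240
cv2.imwrite('pics/s6c.png',cv2.resize(z['p'][y0:y1,x0:x1,::-1],None,fx=3.3,fy=3.3,interpolation=cv2.INTER_CUBIC))
```

```text
t 15.35 pos [0.5425 0.0127 0.0993] mould [ 11.9 -38.3  99.3] F [0.72 1.99 4.91] op 0.094 q6 [-1.050e+01  3.530e+01  1.006e+02  1.000e-01  4.410e+01  8.900e+01]
```

View pics/s6c.png

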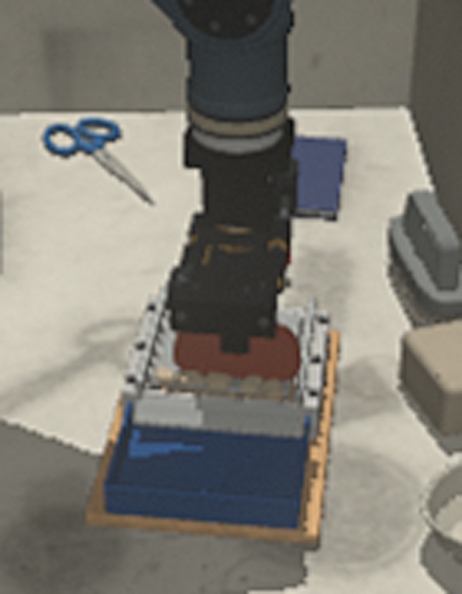

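Flakes are gathered ahead of the edge along row ~380; one at (162,375) is at the left corner, likely left for stroke two. Push on over the lip.

jog_arm --rows '[{"dp": [0,3,0],"turn": [0,0,0],"grip": 0},{"dp": [0,6,0],"turn": [0,0,0],"grip": 0},{"dp": [0,9,0],"turn": [0,0,0],"grip": 0},{"dp": [0,13,0],"turn": [0,0,0],"grip": 0},{"dp": [0,17,0],"turn": [0,0,0],"grip": 0},{"dp": [0,22,0],"turn": [0,0,0],"grip": 0},{"dp": [0,27,0],"turn": [0,0,0],"grip": 0},{"dp": [0,32,0],"turn": [0,0,0],"grip": 0},{"dp": [0,36,0],"turn": [0,0,0],"grip": 0},{"dp": [0,36,0],"turn": [0,0,0],"grip": 0}]'

```text
time_s: 16.4
position: [0.5355, -0.0239, 0.0987]
tcp_rot: [[0.986, -0.166, -0.001], [-0.166, -0.986, -0.0], [-0.001, 0.0, -1.0]]
force: [0.2, -0.5, 0.0]
opening: 0.098
```

Run:
```python
from h import *
st();snap('side','s7')
z=load('s7');x0,y0,x1,y1=180,60,320,240
cv2.imwrite('pics/s7c.png',cv2.resize(z['p'][y0:y1,x0:x1,::-1],None,fx=3.3,fy=3.3,interpolation=cv2.INTER_CUBIC))
```

```text
t 16.4 pos [ 0.5355 -0.0239  0.0987] mould [ 11.  -75.5  98.7] F [ 0.24 -0.54  0.02] op 0.098 q6 [-14.5  35.  101.4  -0.   43.6  85.1]
```

View pics/s7c.png

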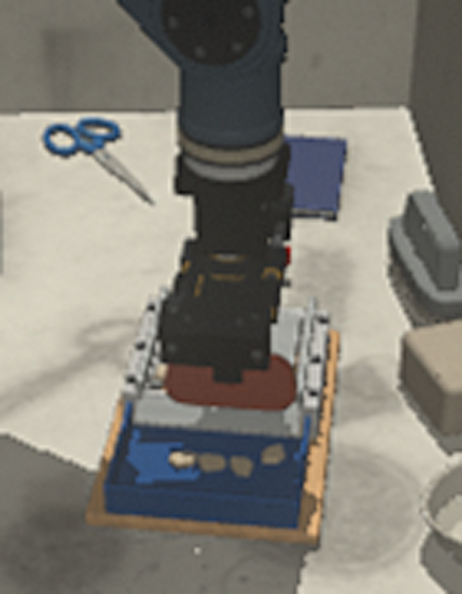

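Four flakes are in the tray (180-273, 460); one remains on the plate at (160,370), left of the rib. Second stroke on the -x side.

jog_arm --rows '[{"dp": [0,0,-15],"turn": [0,0,0],"grip": 0},{"dp": [0,0,-30],"turn": [0,0,0],"grip": 0},{"dp": [-12,-30,-30],"turn": [0,0,0],"grip": 0},{"dp": [-24,-60,-30],"turn": [0,0,0],"grip": 0},{"dp": [-24,-95,-30],"turn": [0,0,0],"grip": 0},{"dp": [-24,-105,-20],"turn": [0,0,0],"grip": 0},{"dp": [-24,-105,-10],"turn": [0,0,0],"grip": 0},{"dp": [-24,-105,-4],"turn": [0,0,0],"grip": 0},{"dp": [-24,-105,-3],"turn": [0,0,0],"grip": 0},{"dp": [-24,-105,-3],"turn": [0,0,0],"grip": 0}]'

```text
time_s: 17.45
position: [0.5291, 0.0832, 0.1013]
tcp_rot: [[0.986, -0.166, -0.001], [-0.166, -0.986, -0.0], [-0.001, 0.0, -1.0]]
force: [0.5, 0.5, 1.1]
opening: 0.095
```

Run:
```python
from h import *
st();snap('side','s8')
z=load('s8');x0,y0,x1,y1=180,60,320,240
cv2.imwrite('pics/s8c.png',cv2.resize(z['p'][y0:y1,x0:x1,::-1],None,fx=3.3,fy=3.3,interpolation=cv2.INTER_CUBIC))
P=pts(z);M=(P-MO)@rz(MY);hsv=cv2.cvtColor(z['p'],cv2.COLOR_RGB2HSV).astype(int)
m=(hsv[...,0]>5)&(hsv[...,0]<28)&(hsv[...,1]>20)&(abs(M[...,0])<.06)&(M[...,1]<.03)&(M[...,1]>-.16)
n,l,s,c=cv2.connectedComponentsWithStats(m.astype(np.uint8))
for i in range(1,n):
    if s[i,4]>5: print(s[i,4],c[i].round(),(np.median(M[l==i],0)*1000).round(1),(M[l==i].min(0)*1000).round(),(M[l==i].max(0)*1000).round())
```

```text
t 17.45 pos [0.5291 0.0832 0.1013] mould [-12.9  29.1 101.3] F [0.51 0.5  1.12] op 0.095 q6 [ -3.   34.8 101.4  -0.   43.9  96.6]
6 [257.  40.] [ 20.3 -26.7 400.3] [ 18. -28. 395.] [ 20. -26. 405.]
6 [256.  47.] [ 19.5 -25.8 385.8] [ 16. -29. 381.] [ 21. -25. 390.]
10 [230.  60.] [-46.3  19.4 333.7] [-47.  16. 321.] [-46.  22. 345.]
425 [243.  95.] [-14.3  11.3 261. ] [-52. -10. 197.] [ 21.  29. 304.]
769 [243. 146.] [-13.3  23.6  95.6] [-60. -67.  54.] [ 35.  30. 203.]
45 [241. 120.] [-21.2  11.5 185.3] [-33. -41. 181.] [  5.  20. 204.]
13 [251. 124.] [  9.7 -28.2 200.3] [ -4. -46. 182.] [ 17.   6. 203.]
13 [257. 129.] [ 21.6  -7.9 172.5] [ 19. -44. 166.] [ 23.   2. 200.]
113 [252. 178.] [ 12.5 -52.9  48.2] [-56. -65.  11.] [59. 18. 62.]
34 [229. 173.] [-45.3 -50.1  59.9] [-53. -55.  55.] [-37. -34.  63.]
27 [262. 197.] [ 45.7 -90.4  21.7] [ 38. -97.  16.] [ 53. -81.  25.]
63 [239. 199.] [  -9.8 -106.3   22.5] [ -32. -113.   15.] [  9. -98.  26.]
26 [253. 201.] [  23.6 -108.8   22.3] [  16. -114.   17.] [  29. -100.   26.]
```

View pics/s8c.png

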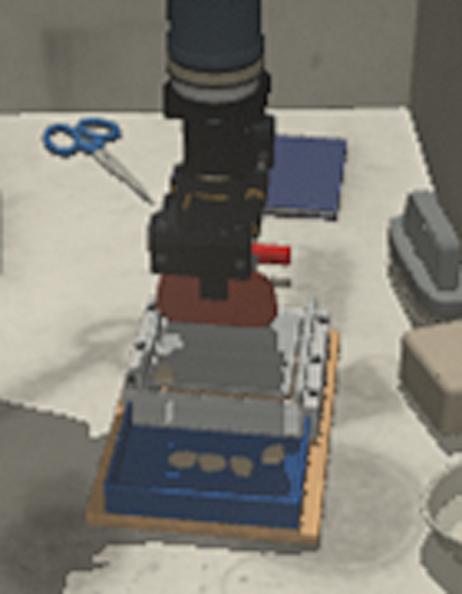

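jog_arm --rows '[{"dp": [-2,0,0.5],"turn": [0,0,0],"grip": 0},{"dp": [-2,0,1],"turn": [0,0,0],"grip": 0},{"dp": [-2,0,1],"turn": [0,0,0],"grip": 0}]'

```text
time_s: 17.8
position: [0.5274, 0.0845, 0.1011]
tcp_rot: [[0.986, -0.165, 0.0], [-0.165, -0.986, -0.0], [0.0, -0.0, -1.0]]
force: [-0.4, -0.1, -0.4]
opening: 0.098
```

jog_arm --rows '[{"dp": [0,0,0.4],"turn": [0,0,0],"grip": 0},{"dp": [0,0,0.7],"turn": [0,0,0],"grip": 0},{"dp": [0,0,0.7],"turn": [0,0,0],"grip": 0}]'

```text
time_s: 18.1
position: [0.5274, 0.0847, 0.1002]
tcp_rot: [[0.986, -0.165, 0.0], [-0.165, -0.986, 0.0], [0.0, -0.0, -1.0]]
force: [0.4, 0.7, -0.0]
opening: 0.096
```

jog_arm --rows '[{"dp": [0,0,0.3],"turn": [0,0,0],"grip": 0},{"dp": [0,0,0.7],"turn": [0,0,0],"grip": 0},{"dp": [0,0,0.8],"turn": [0,0,0],"grip": 0},{"dp": [0,0,0.8],"turn": [0,0,0],"grip": 0}]'

```text
time_s: 18.5
position: [0.5275, 0.0848, 0.0997]
tcp_rot: [[0.986, -0.165, 0.0], [-0.165, -0.986, 0.0], [0.0, -0.0, -1.0]]
force: [-1.3, 0.5, 3.4]
opening: 0.094
```

jog_arm --rows '[{"dp": [0,0,0.2],"turn": [0,0,0],"grip": 0},{"dp": [0,0,0.4],"turn": [0,0,0],"grip": 0},{"dp": [0,0,0.4],"turn": [0,0,0],"grip": 0}]'

```text
time_s: 18.8
position: [0.5275, 0.0848, 0.0994]
tcp_rot: [[0.986, -0.165, 0.0], [-0.165, -0.986, 0.0], [0.0, -0.0, -1.0]]
force: [-1.0, 1.0, 5.0]
opening: 0.093
```

jog_arm --rows '[{"dp": [0,2,0.1],"turn": [0,0,0],"grip": 0},{"dp": [0,5,0.1],"turn": [0,0,0],"grip": 0},{"dp": [0,8,0.1],"turn": [0,0,0],"grip": 0},{"dp": [0,12,0.1],"turn": [0,0,0],"grip": 0},{"dp": [0,16,0.1],"turn": [0,0,0],"grip": 0},{"dp": [0,20,0.1],"turn": [0,0,0],"grip": 0},{"dp": [0,24,0.1],"turn": [0,0,0],"grip": 0},{"dp": [0,28,0.1],"turn": [0,0,0],"grip": 0},{"dp": [0,32,0.1],"turn": [0,0,0],"grip": 0},{"dp": [0,36,0.1],"turn": [0,0,0],"grip": 0}]'

```text
time_s: 19.8
position: [0.5228, 0.0497, 0.0996]
tcp_rot: [[0.986, -0.166, 0.003], [-0.166, -0.986, 0.001], [0.003, -0.002, -1.0]]
force: [0.8, 3.9, 5.9]
opening: 0.095
```

jog_arm --rows '[{"dp": [0,3,0],"turn": [0,0,0],"grip": 0},{"dp": [0,6,0],"turn": [0,0,0],"grip": 0},{"dp": [0,9,0],"turn": [0,0,0],"grip": 0},{"dp": [0,12,0],"turn": [0,0,0],"grip": 0},{"dp": [0,15,0],"turn": [0,0,0],"grip": 0},{"dp": [0,18,0],"turn": [0,0,0],"grip": 0},{"dp": [0,21,0],"turn": [0,0,0],"grip": 0},{"dp": [0,24,0],"turn": [0,0,0],"grip": 0}]'

```text
time_s: 20.6
position: [0.5186, 0.0259, 0.0995]
tcp_rot: [[0.986, -0.166, 0.003], [-0.166, -0.986, 0.001], [0.003, -0.001, -1.0]]
force: [0.5, 2.7, 4.7]
opening: 0.095
```

Run:
```python
from h import *
st()
```

```text
t 20.6 pos [0.5186 0.0259 0.0995] mould [-13.8 -29.2  99.5] F [0.49 2.7  4.72] op 0.095 q6 [-9.50e+00  3.40e+01  1.04e+02  1.00e-01  4.18e+01  8.99e+01]
```

jog_arm --rows '[{"dp": [0,4,0],"turn": [0,0,0],"grip": 0},{"dp": [0,8,0],"turn": [0,0,0],"grip": 0},{"dp": [0,12,0],"turn": [0,0,0],"grip": 0},{"dp": [0,16,0],"turn": [0,0,0],"grip": 0},{"dp": [0,21,0],"turn": [0,0,0],"grip": 0},{"dp": [0,27,0],"turn": [0,0,0],"grip": 0},{"dp": [0,33,0],"turn": [0,0,0],"grip": 0},{"dp": [0,39,0],"turn": [0,0,0],"grip": 0},{"dp": [0,45,0],"turn": [0,0,0],"grip": 0},{"dp": [0,47,0],"turn": [0,0,0],"grip": 0}]'

```text
time_s: 21.6
position: [0.5094, -0.0217, 0.0986]
tcp_rot: [[0.986, -0.166, -0.001], [-0.166, -0.986, -0.0], [-0.001, 0.0, -1.0]]
force: [-0.3, -0.2, -0.2]
opening: 0.092
```

Run:
```python
from h import *
st();snap('side','s9')
z=load('s9');x0,y0,x1,y1=180,60,320,240
cv2.imwrite('pics/s9c.png',cv2.resize(z['p'][y0:y1,x0:x1,::-1],None,fx=3.3,fy=3.3,interpolation=cv2.INTER_CUBIC))
```

```text
t 21.6 pos [ 0.5094 -0.0217  0.0986] mould [-15.1 -77.6  98.6] F [-0.31 -0.24 -0.18] op 0.092 q6 [-15.   33.7 105.2  -0.   41.1  84.6]
```

View pics/s9c.png

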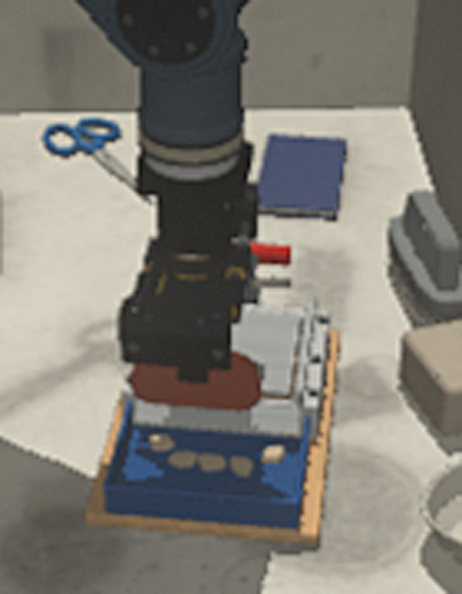

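All five are in the tray (fifth at (160,440)). Lift and head for the rack.

jog_arm --rows '[{"dp": [0,0,-25],"turn": [0,0,0],"grip": 0},{"dp": [0,0,-60],"turn": [0,0,0],"grip": 0},{"dp": [0,0,-65],"turn": [0,0,0],"grip": 0}]'

```text
time_s: 21.95
position: [0.512, -0.0213, 0.167]
tcp_rot: [[0.986, -0.165, 0.007], [-0.165, -0.986, -0.002], [0.007, 0.001, -1.0]]
force: [0.2, 0.6, -0.4]
opening: 0.096
```

Run:
```python
from h import *
st();go(r2w([0,-.0375,.16]),RY)
```

```text
t 21.95 pos [ 0.512  -0.0213  0.167 ] mould [-12.6 -76.9 167. ] F [ 0.19  0.61 -0.45] op 0.096 q6 [-14.9  27.1 102.2  -0.   50.3  84.6]
dp [ 52.1 385.9   7.6] turn [  0.1   -0.38 -17.98]
```

jog_arm --rows '[{"dp": [52,386,0],"turn": [0,0,-18],"grip": 0},{"dp": [52,386,0],"turn": [0,0,-18],"grip": 0},{"dp": [52,386,0],"turn": [0,0,-18],"grip": 0},{"dp": [52,386,0],"turn": [0,0,-18],"grip": 0},{"dp": [52,386,0],"turn": [0,0,-18],"grip": 0},{"dp": [52,386,0],"turn": [0,0,-18],"grip": 0},{"dp": [52,386,0],"turn": [0,0,-18],"grip": 0},{"dp": [52,386,0],"turn": [0,0,-18],"grip": 0},{"dp": [52,386,0],"turn": [0,0,-18],"grip": 0},{"dp": [52,386,0],"turn": [0,0,-18],"grip": 0}]'

```text
time_s: 22.95
position: [0.4965, -0.4107, 0.1627]
tcp_rot: [[0.989, 0.146, -0.001], [0.146, -0.989, 0.002], [-0.001, -0.002, -1.0]]
force: [0.3, 0.7, -0.4]
opening: 0.09
```

Run:
```python
from h import *
st();go(r2w([0,-.0375,.051]),RY);snap('wrist','w10');snap('top','t10')
st()
z=load('w10');P=pts(z);hsv=cv2.cvtColor(z['p'],cv2.COLOR_RGB2HSV).astype(int);H,S=hsv[...,0],hsv[...,1]
m=((H<8)|(H>172))&(S>100)&(P[...,2]>.05)&(z['d']>.02)
s=bot.read_state();r=(P[m]-s['position'])@s['tcp_rot']*1000
for a in range(-24,50,8):
    k=abs(r[:,2]-a)<4
    if k.sum(): print(a,k.sum(),r[k].min(0).round(1),r[k].max(0).round(1))
```

```text
t 22.95 pos [ 0.4965 -0.4107  0.1627] mould [  36.4 -463.5  162.7] F [ 0.31  0.71 -0.42] op 0.09 q6 [-49.5  36.4  82.8   0.   61.   32.1]
dp [  3.5   0.6 111.7] turn [-0.11  0.05 -0.13]
t 23.05 pos [ 0.4968 -0.4083  0.163 ] mould [  36.3 -461.   163. ] F [-0.8  -0.1  -0.66] op 0.101 q6 [-49.4  36.3  82.9   0.   61.   32.1]
-16 920 [-26.1  -7.7 -18.3] [ 32.    6.4 -12. ]
-8 507 [-28.   -2.2 -12. ] [43.4 13.4 -4. ]
0 112 [ 8.6 -1.1 -4. ] [46.7  6.9  3.1]
8 11 [46.3  0.2  4.1] [48.6  4.8 10.8]
16 5 [48.3  0.2 12.3] [49.5  3.4 16.1]
```

View pics/w10.png

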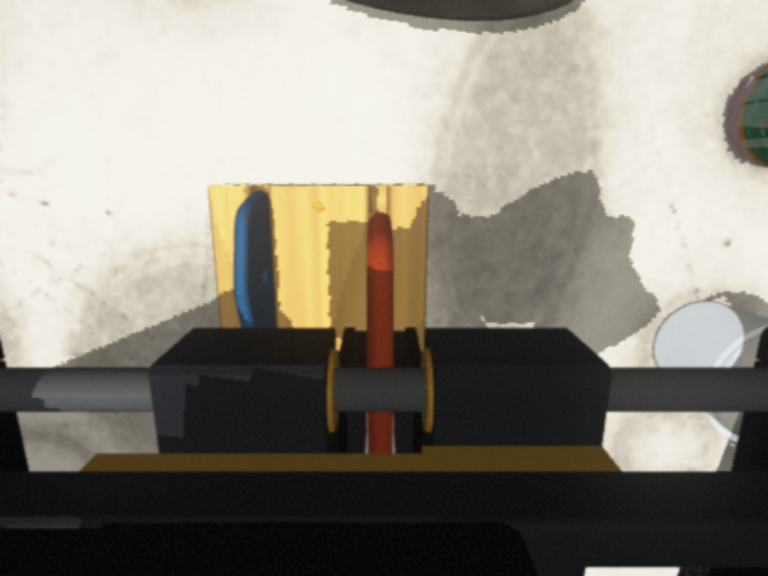

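View pics/t10.png

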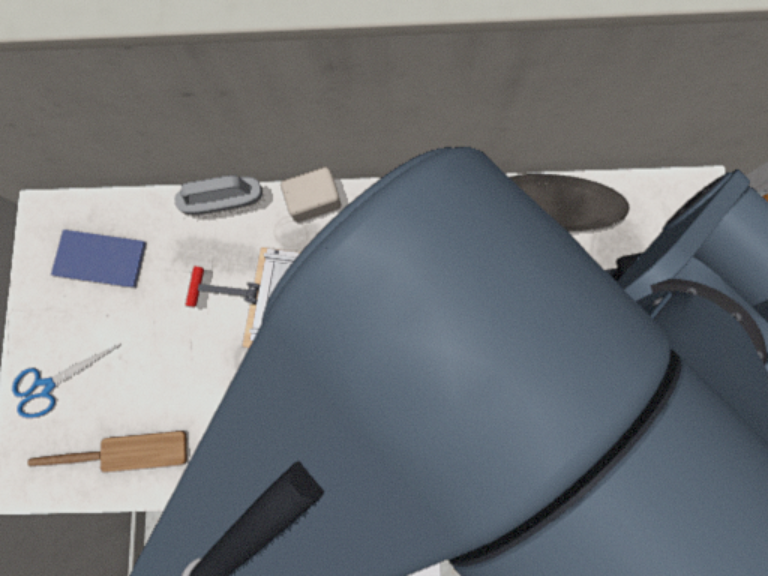

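Wrist view shows the rib aligned over its empty slot (380,200). The top view shows the lever still down at (195,287). Lower to just above the slot.

Run:
```python
from h import *
go(r2w([0,-.0368,.085]),RY)
z=load('w10');P=pts(z);r=(P-RO)@rz(RY)*1000
hsv=cv2.cvtColor(z['p'],cv2.COLOR_RGB2HSV).astype(int)
# slot profile beyond the rib end
for row in range(124,140,3):
    k=[(round(float(r[row,c,1]),1),round(float(r[row,c,2]),1)) for c in range(236,272,2)]
    print(row,round(float(r[row,250,0])),k)
```

```text
dp [ 2.8  2.3 78. ] turn [-0.17  0.08  0.05]
124 51 [(-21.8, 30.6), (-23.6, 30.6), (-25.4, 31.7), (-27.1, 29.5), (-28.8, 26.8), (-30.5, 23.7), (-32.1, 5.5), (-34.0, 6.0), (-35.9, 8.5), (-37.8, 8.4), (-39.8, 8.0), (-41.4, 27.2), (-43.2, 27.4), (-44.9, 31.1), (-46.6, 31.1), (-48.5, 29.1), (-50.2, 30.2), (-52.0, 31.0)]
127 48 [(-21.8, 31.4), (-23.6, 30.8), (-25.3, 30.7), (-27.1, 30.9), (-28.8, 27.3), (-30.5, 23.6), (-32.1, 7.7), (-34.0, 6.3), (-35.9, 8.8), (-37.8, 8.4), (-39.8, 7.3), (-41.4, 25.1), (-43.2, 28.6), (-44.9, 31.9), (-46.7, 30.2), (-48.4, 31.1), (-50.3, 30.3), (-52.0, 30.8)]
130 45 [(-21.8, 30.9), (-23.4, 29.0), (-25.3, 30.7), (-27.0, 29.0), (-28.8, 28.0), (-30.5, 24.3), (-32.0, 6.7), (-34.0, 9.1), (-35.9, 7.7), (-37.8, 8.8), (-39.8, 6.9), (-41.4, 24.5), (-43.2, 28.2), (-44.9, 31.0), (-46.7, 30.0), (-48.5, 30.8), (-50.3, 30.7), (-52.0, 30.9)]
133 42 [(-21.7, 30.7), (-23.5, 30.4), (-25.3, 30.2), (-27.0, 30.0), (-28.7, 26.7), (-30.5, 24.4), (-32.0, 7.0), (-34.0, 7.6), (-35.9, 8.5), (-37.8, 8.2), (-39.8, 7.6), (-41.4, 25.5), (-43.2, 27.3), (-44.9, 30.6), (-46.7, 30.7), (-48.5, 30.5), (-50.2, 31.7), (-52.1, 29.8)]
136 40 [(-21.7, 31.0), (-23.5, 31.1), (-25.2, 30.1), (-27.0, 29.7), (-28.7, 27.1), (-30.5, 23.8), (-32.0, 7.3), (-34.0, 7.6), (-37.1, 314.4), (-37.8, 7.3), (-39.8, 7.0), (-41.4, 26.5), (-43.2, 27.3), (-44.9, 30.9), (-46.8, 29.4), (-48.5, 30.3), (-50.3, 30.8), (-52.1, 30.6)]
139 37 [(-21.6, 30.1), (-23.4, 31.0), (-25.2, 30.4), (-27.0, 29.6), (-28.7, 27.8), (-30.5, 24.6), (-32.0, 8.4), (-34.0, 9.5), (-35.9, 7.8), (-37.8, 7.7), (-39.8, 8.4), (-41.5, 25.0), (-43.2, 28.5), (-45.0, 29.4), (-46.8, 30.0), (-48.5, 31.1), (-50.3, 30.7), (-52.2, 30.0)]
```

jog_arm --rows '[{"dp": [3,2,25],"turn": [0,0,0],"grip": 0},{"dp": [3,2,55],"turn": [0,0,0],"grip": 0},{"dp": [3,2,73],"turn": [0,0,0],"grip": 0},{"dp": [3,2,78],"turn": [0,0,0],"grip": 0},{"dp": [3,2,78],"turn": [0,0,0],"grip": 0},{"dp": [3,2,78],"turn": [0,0,0],"grip": 0}]'

```text
time_s: 23.65
position: [0.5015, -0.4114, 0.087]
tcp_rot: [[0.989, 0.149, 0.001], [0.149, -0.989, -0.001], [0.001, 0.001, -1.0]]
force: [0.9, 0.4, -0.8]
opening: 0.09
```

Run:
```python
from h import *
st();go(r2w([0,-.0365,.051]),RY);snap('wrist','w11');st()
z=load('w11');P=pts(z);r=(P-RO)@rz(RY)*1000;hsv=cv2.cvtColor(z['p'],cv2.COLOR_RGB2HSV).astype(int);H,S=hsv[...,0],hsv[...,1]
m=((H<8)|(H>172))&(S>100)&(r[...,2]>34)&(z['d']>.02);q=r[m]
for a in range(36,110,8):
    k=(abs(q[:,2]-a)<4)&(q[:,0]>12)
    if k.sum(): print(a,k.sum(),q[k].min(0).round(1),q[k].max(0).round(1))
```

```text
t 23.65 pos [ 0.5015 -0.4114  0.087 ] mould [  41.4 -463.3   87. ] F [ 0.89  0.39 -0.75] op 0.09 q6 [-49.2  42.3  84.9   0.   52.7  32.2]
dp [-1.5 -2.1 36. ] turn [ 0.08 -0.05  0.07]
t 23.7 pos [ 0.5016 -0.4118  0.0873] mould [  41.6 -463.7   87.3] F [ 0.5   0.61 -0.03] op 0.092 q6 [-49.2  42.3  84.9   0.   52.7  32.2]
68 25 [ 50.  -41.   66.8] [ 52.3 -35.   71.9]
76 39 [ 48.3 -41.3  72.4] [ 51.3 -35.1  80. ]
84 71 [ 12.5 -48.5  80. ] [ 49.7 -34.7  87.9]
92 321 [ 12.1 -41.6  88.1] [ 47.8 -28.5  96. ]
100 817 [ 12.  -49.9  96. ] [ 40.5 -27.5 104. ]
108 8 [ 12.  -50.2 104.2] [ 15.  -26.7 106.2]
```

View pics/w11.png

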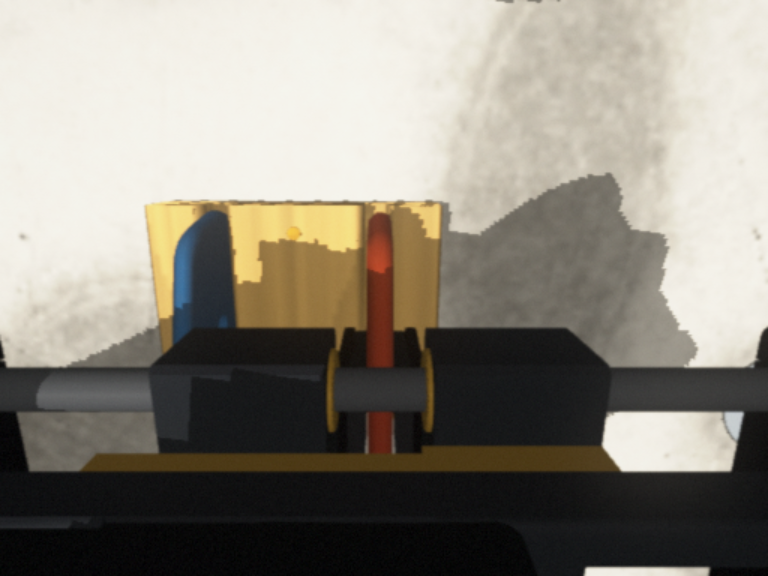

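Rib is about 2 mm off the slot's middle; correct and lower.

jog_arm --rows '[{"dp": [-1.5,-2.3,0],"turn": [0,0,0],"grip": 0},{"dp": [-1.5,-2.3,5],"turn": [0,0,0],"grip": 0},{"dp": [-1.5,-2.3,10],"turn": [0,0,0],"grip": 0},{"dp": [-1.5,-2.3,15],"turn": [0,0,0],"grip": 0},{"dp": [-1.5,-2.3,20],"turn": [0,0,0],"grip": 0},{"dp": [-1.5,-2.3,24],"turn": [0,0,0],"grip": 0},{"dp": [-1.5,-2.3,24],"turn": [0,0,0],"grip": 0}]'

```text
time_s: 24.4
position: [0.4984, -0.4092, 0.0609]
tcp_rot: [[0.989, 0.148, -0.001], [0.148, -0.989, 0.001], [-0.001, -0.002, -1.0]]
force: [-1.0, -0.8, -0.5]
opening: 0.091
```

Run:
```python
from h import *
st();print(w2r(bot.read_state()['position'])*1000)
```

```text
t 24.4 pos [ 0.4984 -0.4092  0.0609] mould [  38.1 -461.7   60.9] F [-1.04 -0.82 -0.55] op 0.091 q6 [-49.3  44.3  86.   -0.   49.9  32.2]
[ -1.27782138 -35.91548174  60.91458451]
```

Entering the slot with no side force. Lower to the floor.

jog_arm --rows '[{"dp": [0,0,4],"turn": [0,0,0],"grip": 0},{"dp": [0,0,8],"turn": [0,0,0],"grip": 0},{"dp": [0,0,9.5],"turn": [0,0,0],"grip": 0},{"dp": [0,0,9.5],"turn": [0,0,0],"grip": 0}]'

```text
time_s: 24.8
position: [0.4987, -0.4094, 0.0521]
tcp_rot: [[0.989, 0.148, -0.0], [0.148, -0.989, 0.001], [-0.0, -0.001, -1.0]]
force: [-0.1, 0.4, 0.4]
opening: 0.091
```

jog_arm --rows '[{"dp": [0,0,0.7],"turn": [0,0,0],"grip": 0},{"dp": [0,0,1.2],"turn": [0,0,0],"grip": 0}]'

```text
time_s: 25.0
position: [0.499, -0.4097, 0.0514]
tcp_rot: [[0.989, 0.148, 0.0], [0.148, -0.989, -0.0], [0.0, 0.0, -1.0]]
force: [-0.3, -0.6, -0.2]
opening: 0.101
```

jog_arm --rows '[{"dp": [0,0,0.7],"turn": [0,0,0],"grip": 0},{"dp": [0,0,1.3],"turn": [0,0,0],"grip": 0},{"dp": [0,0,1.3],"turn": [0,0,0],"grip": 0}]'

```text
time_s: 25.3
position: [0.4989, -0.4097, 0.0502]
tcp_rot: [[0.989, 0.148, 0.0], [0.148, -0.989, -0.0], [0.0, 0.0, -1.0]]
force: [0.5, 0.3, 1.1]
opening: 0.096
```

jog_arm --rows '[{"dp": [0,0,0.3],"turn": [0,0,0],"grip": 0},{"dp": [0,0,0.3],"turn": [0,0,0],"grip": 0.2},{"dp": [0,0,0.3],"turn": [0,0,0],"grip": 0.35},{"dp": [0,0,0.3],"turn": [0,0,0],"grip": 0.45},{"dp": [0,0,0.3],"turn": [0,0,0],"grip": 0.45},{"dp": [0,0,-10],"turn": [0,0,0],"grip": 0.45},{"dp": [0,0,-30],"turn": [0,0,0],"grip": 0.45},{"dp": [0,0,-70],"turn": [0,0,0],"grip": 0.45},{"dp": [0,0,-110],"turn": [0,0,0],"grip": 0.45},{"dp": [0,0,-110],"turn": [0,0,0],"grip": 0.45}]'

```text
time_s: 26.3
position: [0.502, -0.4129, 0.1672]
tcp_rot: [[0.989, 0.148, 0.009], [0.148, -0.989, -0.01], [0.008, 0.012, -1.0]]
force: [0.8, -0.4, 0.4]
opening: 0.448
```

jog_arm --rows '[{"dp": [-60,100,-60],"turn": [0,0,0],"grip": 0.45},{"dp": [-60,150,-60],"turn": [0,0,0],"grip": 0.45},{"dp": [-60,150,-60],"turn": [0,0,0],"grip": 0.45},{"dp": [-60,150,-60],"turn": [0,0,0],"grip": 0.45},{"dp": [-60,150,-60],"turn": [0,0,0],"grip": 0.45}]'

```text
time_s: 26.8
position: [0.4604, -0.5714, 0.2212]
tcp_rot: [[0.99, 0.144, 0.002], [0.144, -0.99, -0.005], [0.001, 0.005, -1.0]]
force: [0.4, -0.7, -0.1]
opening: 0.45
```

Run:
```python
from h import *
st();snap('side','s12');snap('top','t12')
for n in ['s12','t12']:
    z=load(n);P=pts(z);hsv=cv2.cvtColor(z['p'],cv2.COLOR_RGB2HSV).astype(int);H,S,V=hsv[...,0],hsv[...,1],hsv[...,2]
    r=(P-RO)@rz(RY)*1000;M=(P-MO)@rz(MY)*1000
    for nm,hm in [('red',(H<8)|(H>172)),('blue',(H>95)&(H<118))]:
        k=hm&(S>90)&(r[...,2]>33)&(r[...,2]<90)&(abs(r[...,0])<60)&(abs(r[...,1])<65)
        q=r[k]; 
        if len(q): print(n,nm,len(q),np.percentile(q,[2,50,98],axis=0).round(1).tolist())
    k=((H<8)|(H>172))&(S>110)&(M[...,1]>150)&(M[...,1]<230)&(abs(M[...,0])<60);print('lever',np.median(M[k],0) if k.any() else None)
    m=(H>5)&(H<28)&(S>20)&(abs(M[...,0])<72)&(M[...,1]<-58)&(M[...,1]>-163)&(M[...,2]<60)
    c,l,s,cc=cv2.connectedComponentsWithStats(m.astype(np.uint8))
    for i in range(1,c):
        if s[i,4]>8: print('flake',s[i,4],np.median(M[l==i],0).round(1),M[l==i].max(0).round(1))
```

```text
t 26.8 pos [ 0.4604 -0.5714  0.2212] mould [  27.3 -627.9  221.2] F [ 0.43 -0.65 -0.12] op 0.45 q6 [-59.8  39.6  65.3  -0.1  74.7  21.9]
s12 red 158 [[-42.9, -41.9, 34.0], [6.0, -40.2, 55.9], [43.9, -37.3, 66.6]]
s12 blue 19 [[10.8, 35.6, 49.4], [28.3, 37.2, 59.0], [41.5, 38.5, 64.8]]
lever [ 30.50554364 183.1615057   30.92645925]
flake 29 [ 45.8 -90.3  21. ] [ 52.9 -76.6  23.9]
flake 52 [  -4.4 -106.3   22.4] [  8.7 -97.6  25.8]
flake 27 [  23.4 -109.6   22.5] [ 29.5 -99.   25.1]
t12 red 11 [[40.0, -36.6, 36.7], [41.8, -32.8, 46.2], [45.7, -30.9, 55.3]]
t12 blue 82 [[3.8, 37.0, 37.6], [22.3, 42.1, 57.1], [44.0, 44.0, 64.8]]
lever [  1.05545456 186.47236543  33.51451604]
flake 31 [ 47.1 -87.   21.3] [ 53.7 -77.5  25.8]
flake 29 [  24.7 -105.7   22.8] [ 32.2 -99.3  26.7]
flake 67 [ -10.5 -103.2   23.2] [ 10.4 -95.9  27.1]
flake 30 [-41.7 -83.6  22.2] [-32.4 -75.8  27. ]
flake 39 [ -71.2 -115.9   16.3] [-70.7 -70.1  42.4]
```

View pics/s12.png

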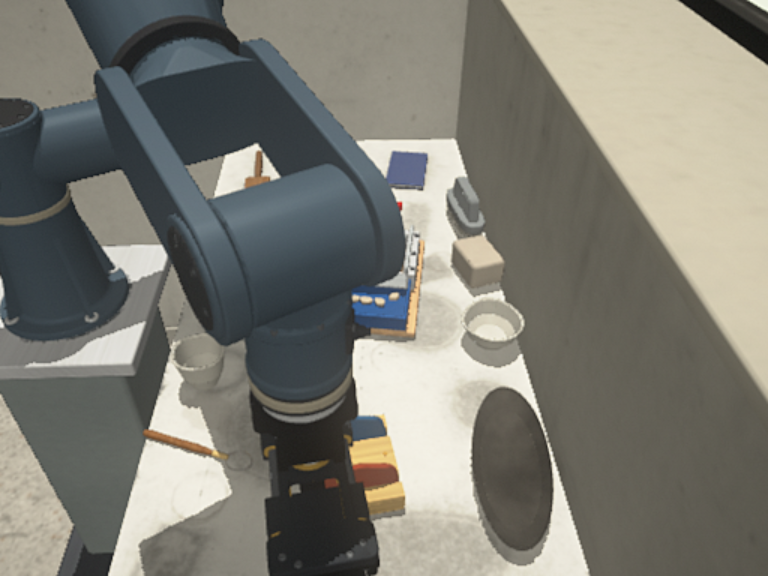

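The rib stands in its slot (375,472) with its top at 66.6 mm, the same as at the start. The five flakes (two touching) lie at z≈22 mm in the tray, the lever is down, and the arm is clear. Handing in.

```bash
python3 -c "
from h import *
print(bot.hand_in());st()"
```

```text
the job is handed in; nothing more can be done
None
the job is handed in; nothing more can be done
```

The job is done and handed in at about 27 s of the 58 s allowed. The hand-in reports no verdict.

- **Lever and plate:** I pressed the lever down to its stop (17 N at the handle). I then felt for the plate and touched it at about 57 mm, roughly 7 mm above the frame.
- **Wiping:** Two strokes did it, at mould x of about +12 mm and -14 mm, with the downward force reading about 5–6 N. The first stroke put four flakes in the tray and the second took the last one.
- **Last checks:**
  - All five flakes were in the tray at z about 22 mm. Two of them touched and showed as one blob.
  - The lever handle was at its fully-down height.
  - The red rib stood in its slot at its starting height, as far as the views allowed.
  - The blue rib was in its slot, and the arm was clear of everything.
- **Disagreements:** The arm partly hid the mould and rack in the last views. The side camera therefore missed one flake that the top camera saw. The two cameras also put the ribs 5–7 mm apart across the rack, because each sees a different face or edge of them.

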